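# Wind down the mould press with its loose crank

### The arm

A 6-joint arm with a two-finger parallel gripper is mounted at the origin on the work surface. World frame = base frame: x ahead of the robot, y to its left, z up, the work surface at z = 0. Lengths are in mm, angles in rad, forces in N, time in s.
With the tool pointing down it reaches from about 250 to 725 mm from the base axis. Payload 4 kg.
Tool frame: the origin (TCP) lies midway between the tips of the shut fingers; the grasp point (between the pads) lies 19 mm behind it (env.grip_depth is the distance from the TCP to the grasp point, in mm); z points along the fingers, y is the direction in which the jaws open and shut (so a half turn about z gives the same grasp; the last joint's range is limited). The gripper opens to 85 mm and grips with 20 to 120 N. Pads are 22 mm wide; open, the fingers measure 114 mm over their backs; the gripper's body (76 mm by 85 mm) begins 54 mm behind the grasp point. The pads swing forward as they close: fully open they stand 13 mm farther back than shut.
Start: joints at [-1.299, 0.241, 0.005, 1.335, 0, 1.571], TCP at [134.231, -481.645, 231.306] pointing down, gripper open.
Joint ranges: [-2.72, 2.72], [-1.05, 1.87], [-1.09, 1.28], [-1.99, 2.15], [-1.42, 1.44], [-3.14, 3.14]. Speed limits (rad/s): [2.79, 2.79, 3.14, 3.14, 3.14, 3.14].

### API

Orientations are given as a rotation vector (axis times angle).
In Python, from plant import env gives the robot as it stands.
- The arm moves only by the shell command python3 -m handwheel 'ROWS' [OPENING] [FORCE]. ROWS is JSON, a list of rows, each an object with "dp": the shift along the world's x, y, z in units of 0.4 m (1.0 is 0.4 m), a list of three; "turn": the turn, a rotation vector about the world's x, y, z in units of 90 degrees (1.0 is 90 degrees), a list of three. A call has 1 to 20 rows; each row shifts and turns the pose as measured when the row begins; what a row does not reach is not made up. A row lasts 1/8 s, in which the tool goes at most 62.5 mm and 10.7 degrees, less where a joint would pass 70% of its speed; a pose out of reach is approached as far as the arm can. A call with a number of a shift or a turn outside -1 to 1 is refused whole. A call with a gripper value outside its range is refused whole. OPENING is the closure, from 0 (fully open) to 1 (shut), set as the call begins (- or left out, the last holds). The fingers move at their own pace and stop on an object; FORCE is the grip in N (left out, the last holds). Time passes only in rows, so rows that do not move let the fingers close. It gives the time, the measured TCP pose, the force and the opening at its end, in the units of the state.
- env.observe(): the state, without advancing time (a new reading comes with each control period).
- env.grab_frame(name): name is "scene" or "top" or "wrist"; returns the picture (400x640x3 uint8, red, green, blue); there is no depth.
- env.camera_info(name): a dict with "intrinsics" (3x3 intrinsics, pixels), "eye" and "attitude" of the camera in the world; the wrist camera has in their place "T_tool_cam" (4x4, takes a point from camera to tool coordinates, whose origin is the TCP and whose axes are the flange's). Camera axes: x right, y down, z forward; pixel columns grow to the right and rows downward; lengths in mm; the calibration is good to about 2 mm. A picture is of the moment at which its call begins: read the wrist's pose just before it. camera_info takes no time and is no camera call.
- env.close_job(): hands the job in, once; it reports no verdict.
Trained networks look in the newest picture that a camera, given by its name, has taken for a name from the list of things; names that differ only in an ending like _2 or _b are one class to them, and where a whole thing is asked for, a point or a joint stands for the part that bears it (a point fixed in the world has none). Each returns a list of dicts, best first, with "score" (0 to 1); they miss things now and then, are a little off and sometimes report something else, mostly with a low value. They report only what shows in the picture. A call takes as long as a camera call. They do not tell look-alikes from the thing itself.
- env.look_for(thing, camera): "extent" ([centre column, centre row, width, height] in pixels, round what is visible of it).
- env.outline_of(thing, camera): "region" (400x640 bool, what is visible of it) and "extent" ([centre column, centre row, width, height] in pixels, round what is visible of it).
- env.mark_of(thing, camera): "location" ([column, row] in pixels: a listed point, or the origin of a listed thing).
The state is a dict: "time_s": time; "joint_pos": joint angles; "joint_vel": joint speeds; "joint_efforts": joint torques, N m; "position": TCP position; "tool_rot": TCP orientation; "ft_force": force on the tool from outside, world axes, zero at the start; "wrist_torque": the same for the moment, N m; "width": finger opening in mm.
Only numpy, scipy, OpenCV 4.12 (cv2) and the standard library are available. Lean on these libraries where they do the work, as an engineer would, in place of code of your own. Each camera call takes 0.05 s, during which the arm holds its last target.

### The job

Fit the loose crank fully down onto the square shaft end on top of the mould press, then wind it clockwise (seen from above) through its full turns until the pressing plate is all the way home on the tin, and hold the crank firm against the screw's stop for a moment. Be gentle: never jam the crank onto the shaft or force the screw hard against its stop. Leave the crank fully seated on the shaft, let go of it, and leave the other things on the table alone.

Things in the scene. Friction and masses are not known exactly. Their poses are not given: they have to be found in the camera images.
- crank: removable steel crank standing on the table, 0.38 to 0.55 kg. Origin: centre of the hub's underside; own z up, own x from the hub along the arm to the red knob. Hub: square column 40 x 40 mm, 70 mm tall, sides along own x and y. Arm: bar 16 mm wide from the hub out to x = 85 mm, 30 to 38 mm above the origin; a stub 16 mm wide, 28 to 40 mm high, reaches back to x = -36 mm
- hub_top (a point): centre of the top of the crank's hub, 70 mm above its origin. The hub's +y and -y sides are bare down to its foot, for gripping. In its underside is a blind square socket 25.6 mm wide, 40 mm deep, sides along the crank's x and y (it fits in any of four quarter turns)
- knob_mid (a point): middle of the crank's red handle knob: upright, 22 mm thick, from 39 to 86 mm above the crank's origin, 75 mm from the hub's axis; this point lies 64 mm above the crank's origin. The knob spins freely about its own upright axis, so a gripper may hold it without turning along
- press: mould press fixed to the table: white base 170 x 230 mm, steel tin, two columns at own y = +-93 mm and a blue crossbar along own y (60 x 225 mm, top 150 mm above the table). Origin: centre of the base's underside, on the table; z up. The screw's axis is upright through this origin
- screw: the press's screw, turning about its own upright axis; origin on the axis, on top of the dark collar (58 mm wide) on which the crank's hub must come to rest, 160 mm above the table. Clockwise from above lowers the plate, 6 mm a turn; 1.6 to 2.4 turns remain. Turning takes 0.12 N m (1.6 N at the knob) until a slightly padded stop; firm there is 6 to 12 N at the knob, over 15 N is forcing it
- shaft_top (a point): centre of the top of the screw's square shaft end, 36 mm above the collar: 24 x 24 mm, its sides along this frame's x and y, which turn with the screw; the top 5 mm is a round nose tapering from 24 to 19 mm across, so the square itself ends 31 mm above the collar
- platen: steel pressing plate 135 x 150 x 8 mm under the crossbar, moves only up and down, driven by the screw. Origin: centre of its underside; home on the tin's rim when this is 76 mm above the press's origin (the screw's stop is there)
- bowl: steel mixing bowl, 150 mm wide, 70 mm high; origin under its centre; bystander, leave alone
- oil: green oil bottle, 60 mm wide, 170 mm tall; origin under its centre; bystander, leave alone
- jar: amber jar, 70 mm wide, 90 mm tall; origin under its centre; bystander, leave alone
- cup: steel cup, 70 mm wide, 80 mm high; origin under its centre; bystander, leave alone
- spatula: spatula lying on the table along its own x; bystander, leave alone
- spoon: wooden spoon lying on the table along its own x; bystander, leave alone
- sparelid: loose spare steel tin lid, 90 x 70 x 12 mm, lying flat on the table; bystander, leave alone
Not all that is in view belongs to the job. Leave any orange or purple look-alike of the crank alone.

How it is judged:
By the outcome, as a careful person would: the job done as asked, in the order asked, and still so for the second after the job is handed in, with the robot touching nothing.
It also fails if it takes over 72 s, if anything falls off the work surface, if the arm or the gripper's body presses on something with over 40 N, if the wrist force passes 120 N, or if a joint passes its speed limit or range.

## Working session

There is one attempt and no reset: what is moved stays moved. The work goes in short steps, Python scripts to look and compute and a shell command to move; the robot and the scene stay as the last step left them, time stands still between calls to the robot, and variables do not carry over. Pictures are saved under pics/ and viewed, and the job is handed in when it is done.

```bash
ls; mkdir -p pics
python3 - <<'E'
from plant import env
import cv2
o=env.observe(); print(o)
for n in ("scene","top"):
    im=env.grab_frame(n); cv2.imwrite(f"pics/{n}0.png",im[:,:,::-1]); c=env.camera_info(n); print(n,c)
E
```

```text
pics
{'time_s': 0.0, 'joint_pos': array([-1.29897843e+00,  2.41402699e-01,  3.70591068e-03,  1.33520203e+00,
        1.55458699e-05,  1.57077059e+00]), 'joint_vel': array([-0.00071661,  0.00145849,  0.00028988, -0.00021829,  0.00068697,
       -0.00028065]), 'joint_efforts': array([ 3.89609140e-04, -3.72319543e+01,  2.52406704e+01,  1.69164408e-02,
       -1.69884247e-04,  3.88213834e-06]), 'position': array([ 134.07366335, -481.02239429,  230.41110793]), 'tool_rot': array([-3.11055125e+00, -4.25414791e-01,  4.22952502e-04]), 'ft_force': array([-0.15555713, -0.40344832, -0.38970654]), 'wrist_torque': array([0.00849355, 0.01386261, 0.04486595]), 'width': 85.32354767280164}
scene {'intrinsics': array([[468.83217396,   0.        , 320.6869366 ],
       [  0.        , 468.83217396, 187.54564893],
       [  0.        ,   0.        ,   1.        ]]), 'eye': array([1469.35951118,  390.31083984, 1031.78399708]), 'attitude': array([-1.35713071, -2.12772084,  0.91946441])}
top {'intrinsics': array([[383.69167004,   0.        , 321.20254103],
       [  0.        , 383.69167004, 192.30261686],
       [  0.        ,   0.        ,   1.        ]]), 'eye': array([ 397.41701705,   17.41323029, 1444.80527159]), 'attitude': array([-2.19480389,  2.12891484, -0.15300881])}
```

View pics/scene0.png

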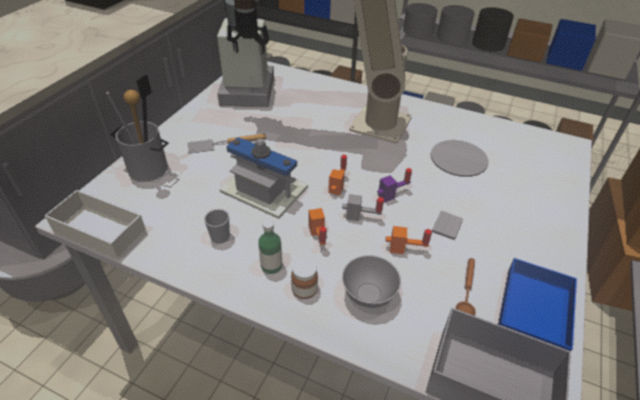

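View pics/top0.png

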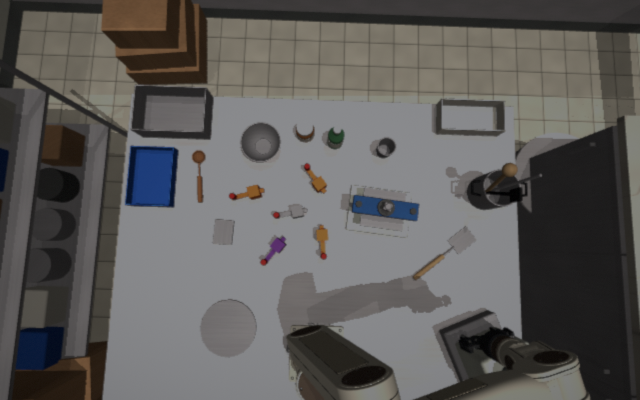

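The steel grey crank is at top (296,211), with its knob at (277,215). In the scene view it is at (355,207), knob (379,206). The look-alikes in the top view are orange at (256,191), (318,184), (323,235) and purple at (279,243). The press is at top (387,208).

```bash
cat > h.py <<'E'
from plant import env
import numpy as np, cv2
from scipy.spatial.transform import Rotation as R
def cam(n):
    c=env.camera_info(n); K=np.array(c["intrinsics"])
    if n=="wrist":
        o=env.observe(); T=np.eye(4); T[:3,:3]=R.from_rotvec(o["tool_rot"]).as_matrix(); T[:3,3]=o["position"]
        T=T@np.array(c["T_tool_cam"])
        return K,T[:3,:3],T[:3,3]
    return K,R.from_rotvec(c["attitude"]).as_matrix(),np.array(c["eye"])
def ray_z(C,px,z):
    K,Rm,e=C
    d=Rm@np.linalg.solve(K,np.array([px[0],px[1],1.0]))
    return e+d*(z-e[2])/d[2]
def proj(C,p):
    K,Rm,e=C
    q=K@(Rm.T@(np.asarray(p,float)-e)); return q[:2]/q[2]
def tri(Cs,pxs):
    A=np.zeros((3,3));b=np.zeros(3)
    for (K,Rm,e),px in zip(Cs,pxs):
        d=Rm@np.linalg.solve(K,np.array([px[0],px[1],1.0])); d/=np.linalg.norm(d)
        M=np.eye(3)-np.outer(d,d); A+=M;b+=M@e
    return np.linalg.solve(A,b)
E
python3 - <<'E'
from h import *
np.set_printoptions(precision=1,suppress=True)
C={n:cam(n) for n in("scene","top")}
Z={"hub_top":70,"knob_mid":64,"shaft_top":196,"screw":160,"press":0,"crank":0}
for n in C:
    env.grab_frame(n)
    for t in Z:
        for r in env.mark_of(t,n)[:6]:
            print(n,t,round(r["score"],2),np.array(r["location"]),ray_z(C[n],r["location"],Z[t]))
for n in ("scene","top"):
    im=cv2.imread(f"pics/{n}0.png")
    a=im[120:280,180:460] if n=="scene" else im[150:280,220:440]
    cv2.imwrite(f"pics/{n}0c.png",cv2.resize(a,None,fx=2.8,fy=2.8,interpolation=cv2.INTER_CUBIC))
for b in ("bowl","oil","jar","cup","sparelid","spatula","spoon"):
    for r in env.mark_of(b,"top")[:2]: print(b,round(r["score"],2),ray_z(C["top"],r["location"],0))
print(env.observe()["time_s"])
E
```

```text
scene hub_top 0.97 [351.8 197.8] [506.7  76.1  70. ]
scene hub_top 0.82 [399.5 228.7] [565. 242.  70.]
scene hub_top 0.78 [334.9 172.6] [422.9 -14.4  70. ]
scene hub_top 0.66 [317.  212.2] [605.7   7.9  70. ]
scene hub_top 0.57 [390.  176.5] [365.  148.6  70. ]
scene knob_mid 0.82 [413.  176.7] [327.4 213.   64. ]
scene knob_mid 0.78 [376.7 204.4] [495.1 150.9  64. ]
scene knob_mid 0.78 [427.7 235. ] [548.3 319.   64. ]
scene knob_mid 0.66 [345.4 161.1] [348.6  -8.6  64. ]
scene knob_mid 0.58 [320.9 236.5] [680.4  54.2  64. ]
scene shaft_top 0.72 [261.2 140.7] [ 521.9 -214.1  196. ]
scene screw 0.69 [261.9 151. ] [ 524.8 -212.7  160. ]
scene press 0.58 [264.1 189.3] [ 522.6 -217.6    0. ]
scene press 0.36 [260.4 142.1] [ 308.4 -354.2    0. ]
scene crank 0.86 [331.8 188.3] [423.2 -22.1   0. ]
scene crank 0.6 [353.2 214.8] [505.  85.   0.]
scene crank 0.6 [315.1 230.8] [615.2   7.2   0. ]
scene crank 0.58 [387.7 192.6] [363.6 149.2   0. ]
scene crank 0.57 [395.3 246. ] [569.2 240.5   0. ]
top hub_top 0.82 [295. 210.] [506.8  92.8  70. ]
top hub_top 0.62 [252.5 192.9] [563.7 248.   70. 
[... 477 characters left out ...]
crew 0.77 [383.3 205.2] [ 524.9 -208.7  160. ]
top screw 0.7 [442.7 255.8] [ 362.3 -408.   160. ]
top screw 0.27 [385.8 204.5] [ 527.6 -217.1  160. ]
top press 0.93 [377.  210.5] [ 520.  -213.2    0. ]
top crank 0.77 [317.  234.4] [423.4  10.9   0. ]
top crank 0.7 [378.8 210.8] [ 519. -220.    0.]
top crank 0.69 [322.6 189.2] [594.7  -5.1   0. ]
top crank 0.54 [250.8 192.8] [572.4 266.2   0. ]
top crank 0.48 [294.4 212.5] [502.8  98.5   0. ]
bowl 0.62 [741.  225.6   0. ]
bowl 0.57 [794.5 -46.9   0. ]
oil 0.78 [783.5 -51.4   0. ]
jar 0.65 [813.8  62.8   0. ]
cup 0.79 [ 758.6 -229.1    0. ]
sparelid 0.9 [418.9 362.4   0. ]
spatula 0.77 [ 358.1 -470.     0. ]
spoon 0.77 [632.5 460.5   0. ]
1.15
```

```bash
ls pics
```

```text
scene0.png
scene0c.png
top0.png
top0c.png
```

View crops.

View pics/scene0c.png

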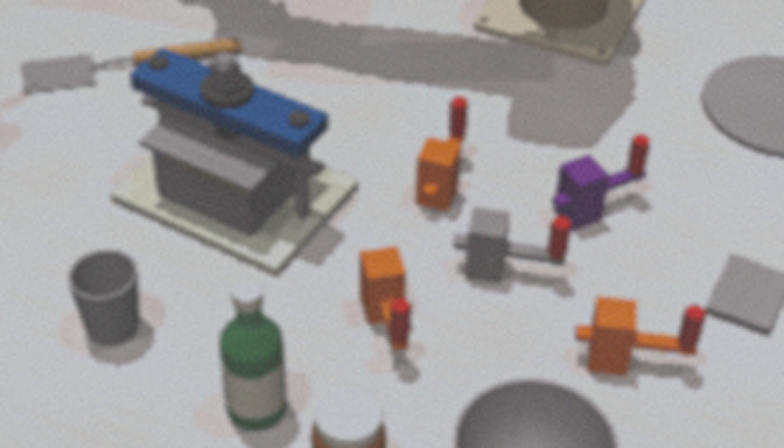

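View pics/top0c.png

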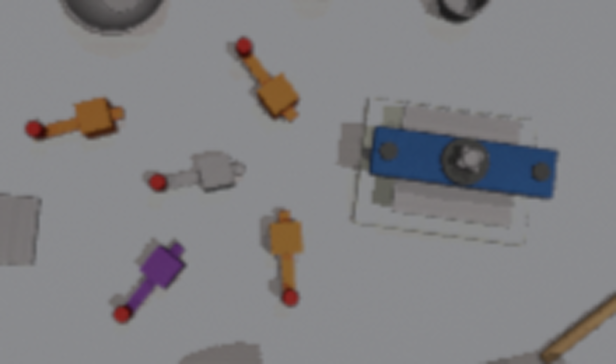

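Run:
```python
from h import *
print(env.camera_info("wrist"))
```

```text
{'intrinsics': array([[343.68810755,   0.        , 318.87213183],
       [  0.        , 343.68810755, 209.42348029],
       [  0.        ,   0.        ,   1.        ]]), 'T_tool_cam': array([[-7.64822192e-04, -9.58121956e-01, -2.86359446e-01,
         7.28903953e+01],
       [ 9.99999410e-01, -9.53584370e-04,  5.19725760e-04,
         4.33581261e-01],
       [-7.71028553e-04, -2.86358879e-01,  9.58122121e-01,
        -1.42854128e+02],
       [ 0.00000000e+00,  0.00000000e+00,  0.00000000e+00,
         1.00000000e+00]])}
```

Choice: the bare grey crank. The orange and purple ones are ruled out by colour, and the crop confirms the grey hub at scene (352,198). I'll move the wrist camera over it.

```bash
python3 -m handwheel '[{"dp":[0.077,0.118,0],"turn":[0,0,0.083]},{"dp":[0.077,0.118,0],"turn":[0,0,0.083]},{"dp":[0.077,0.118,0],"turn":[0,0,0.083]},{"dp":[0.077,0.118,0],"turn":[0,0,0.083]},{"dp":[0.077,0.118,0],"turn":[0,0,0.083]},{"dp":[0.077,0.118,0],"turn":[0,0,0.083]},{"dp":[0.077,0.118,0],"turn":[0,0,0.083]},{"dp":[0.077,0.118,0],"turn":[0,0,0.083]},{"dp":[0.077,0.118,0],"turn":[0,0,0.083]},{"dp":[0.077,0.118,0],"turn":[0,0,0.083]},{"dp":[0.077,0.118,0],"turn":[0,0,0.083]},{"dp":[0.077,0.118,0],"turn":[0,0,0.083]},{"dp":[0,0,0],"turn":[0,0,0]}]' 0 40
cat > look.py <<'E'
from h import *
import sys
np.set_printoptions(precision=1,suppress=True)
tag=sys.argv[1]; Z=dict(a.split("=") for a in sys.argv[2:])
C=cam("wrist"); im=env.grab_frame("wrist"); cv2.imwrite(f"pics/{tag}.png",im[:,:,::-1])
for t,z in Z.items():
    for r in env.mark_of(t,"wrist")[:3]: print(t,round(r["score"],2),np.array(r["location"]),ray_z(C,r["location"],float(z)))
o=env.observe(); Rm=R.from_rotvec(o["tool_rot"]).as_matrix()
print("t",o["time_s"],"tcp",o["position"],"x-yaw",np.degrees(np.arctan2(Rm[1,0],Rm[0,0])),"z",np.round(Rm[:,2],3),"F",o["ft_force"],"j",np.round(o["joint_pos"],2),"w",o["width"])
E
python3 look.py w1 hub_top=70 knob_mid=64 crank=0
```

```text
time_s: 2.78
position: [513.8, 103.1, 232.4]
tool_rot: [1.842, 2.535, 0.015]
ft_force: [-0.5, -0.6, 0.1]
width: 85.6
hub_top 0.95 [179.9  91.9] [379.  147.6  70. ]
hub_top 0.94 [378.3 305. ] [610.2   7.4  70. ]
hub_top 0.64 [299.6 203.8] [502.9  85.1  70. ]
knob_mid 0.86 [447.9 280.1] [669.7  52.4  64. ]
knob_mid 0.6 [309.3 119.6] [488.8 159.3  64. ]
knob_mid 0.56 [117.4 249.1] [348.  -14.3  64. ]
crank 0.94 [210.  240.7] [419.5  -9.4   0. ]
crank 0.92 [206.8  91.6] [379.8 150.9   0. ]
crank 0.77 [366.1 269.7] [606.5  10.8   0. ]
t 2.975 tcp [511.6  99.  233.3] x-yaw 107.61807639460616 z [ 0.  0. -1.] F [0.5 0.7 0.1] j [ 0.2  0.3  0.1  1.3 -0.   1.4] w 85.5816730170908
```

View pics/w1.png

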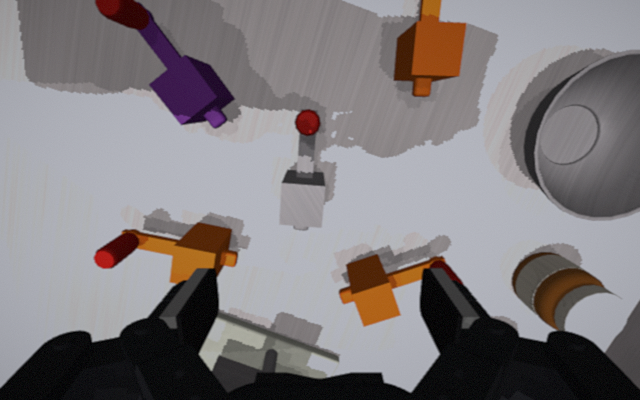

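```bash
python3 look.py w2 hub_top=70 knob_mid=64
python3 - <<'E'
import cv2
im=cv2.imread("pics/w2.png")[90:250,220:400]
cv2.imwrite("pics/w2c.png",cv2.resize(im,None,fx=3.7,fy=3.7,interpolation=cv2.INTER_CUBIC))
E
```

```text
hub_top 0.86 [302.1 201.3] [502.1  83.7  70. ]
hub_top 0.81 [381.2 300.4] [608.5   7.9  70. ]
hub_top 0.62 [198.5 264.4] [424.3  -7.4  70. ]
knob_mid 0.68 [452.7 276.5] [670.6  52.   64. ]
knob_mid 0.65 [124.  247.8] [350.4 -14.8  64. ]
knob_mid 0.6 [312.4 117.9] [489.1 157.4  64. ]
t 3.125 tcp [511.9  98.6 233.7] x-yaw 107.57477186394733 z [ 0.  0. -1.] F [-0.2 -0.4 -0.6] j [0.2 0.3 0.1 1.3 0.  1.4] w 85.16093220112248
```

View pics/w2c.png

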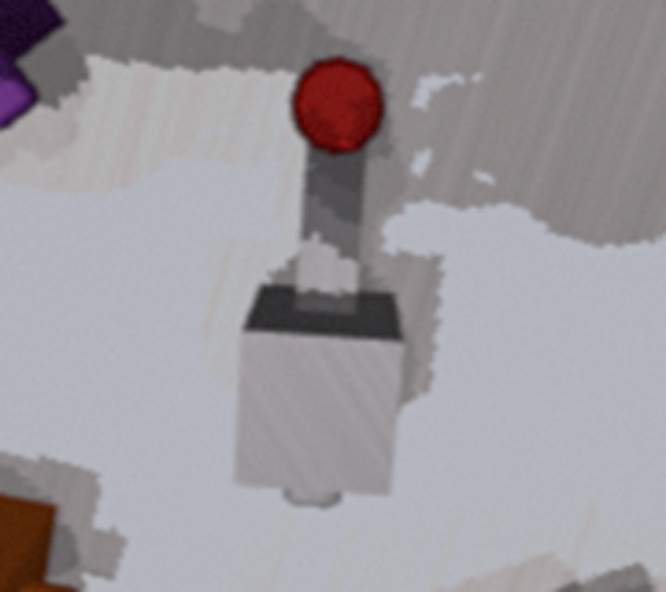

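The wrist crop shows the hub's bright top face, with corners at about (286,179), (329,181), (325,223) and (283,221). The knob top is at (311,117).

Run:
```python
from h import *
np.set_printoptions(precision=1,suppress=True)
C=cam("wrist")
P=np.array([ray_z(C,p,70) for p in [(286.2,179.2),(328.9,181.4),(325.4,223.2),(283.2,221.1)]])
c=P.mean(0); print(c,[np.linalg.norm(P[i]-P[i-1]) for i in range(4)])
e=[P[0]-P[3],P[1]-P[2]]; print([np.degrees(np.arctan2(v[1],v[0])) for v in e])
e=[P[0]-P[1],P[3]-P[2]]; print([np.degrees(np.arctan2(v[1],v[0]))-90 for v in e])
k=ray_z(C,(311.4,117),85);print(k,np.linalg.norm((k-c)[:2]),np.degrees(np.arctan2(*(k-c)[1::-1])))
```

```text
[506.   84.1  70. ] [np.float64(40.2434540204787), np.float64(38.78998125974698), np.float64(40.283593056969664), np.float64(39.74565626026215)]
[np.float64(101.95136161684634), np.float64(103.31361869005418)]
[np.float64(-255.62503160966725), np.float64(-255.72482495841143)]
[488.5 158.3  85. ] 76.23627128373263 103.27825150557344
```

```bash
python3 -m handwheel '[{"dp":[-0.015,-0.036,-0.05],"turn":[0,0,-0.046]},{"dp":[0,0,-0.11],"turn":[0,0,0]},{"dp":[0,0,-0.11],"turn":[0,0,0]},{"dp":[0,0,-0.10],"turn":[0,0,0]},{"dp":[0,0,0],"turn":[0,0,0]}]'; python3 look.py w3
```

```text
time_s: 3.75
position: [505.5, 78.8, 86.0]
tool_rot: [1.952, 2.443, 0.023]
ft_force: [-0.3, -0.1, 0.4]
width: 85.3
t 3.8 tcp [507.3  79.2  88.1] x-yaw 102.75111697821801 z [ 0.  0. -1.] F [0.5 0.8 0.9] j [ 0.2  0.4 -0.2  1.  -0.   1.5] w 85.14198453053996
```

View pics/w3.png

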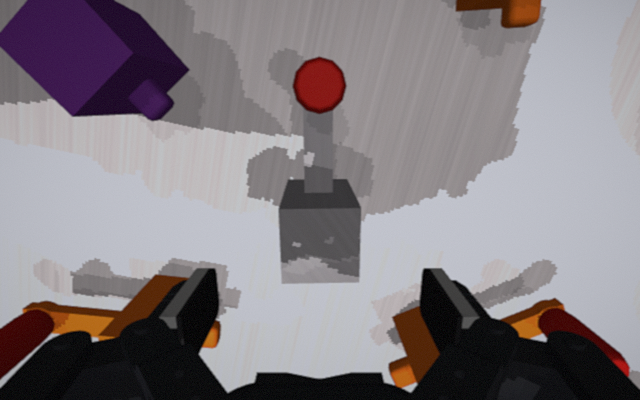

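Run:
```python
from h import *
C=cam("wrist")
P=np.array([ray_z(C,p,70) for p in [(280,208),(360.5,208),(359,282.5),(281.5,282.5)]]);print(P.round(1),P.mean(0))
```

```text
[[483.8  99.6  70. ]
 [522.2 107.9  70. ]
 [531.8  68.3  70. ]
 [492.1  60.   70. ]] [507.44846729  83.94722075  70.        ]
```

```bash
python3 -m handwheel '[{"dp":[0,0.011,-0.07],"turn":[0,0,0]},{"dp":[0,0,-0.075],"turn":[0,0,0]},{"dp":[0,0,-0.005],"turn":[0,0,0]},{"dp":[0,0,0],"turn":[0,0,0]}]'
```

```text
time_s: 4.3
position: [515.8, 83.7, 37.4]
tool_rot: [1.946, 2.428, 0.049]
ft_force: [-0.7, -0.4, 0.5]
width: 85.3
```

```bash
python3 look.py w4; python3 look.py w5
```

```text
t 4.35 tcp [515.9  83.7  37.5] x-yaw 102.5832805386635 z [ 0.  0. -1.] F [-0.3 -0.7  0.6] j [ 0.2  0.4 -0.3  0.8 -0.   1.5] w 85.69393527087328
t 4.4 tcp [515.7  83.7  37.3] x-yaw 102.58710795792828 z [ 0.  0. -1.] F [-0.4  0.1  0.5] j [ 0.2  0.4 -0.3  0.8 -0.   1.5] w 85.06353240125121
```

View pics/w5.png

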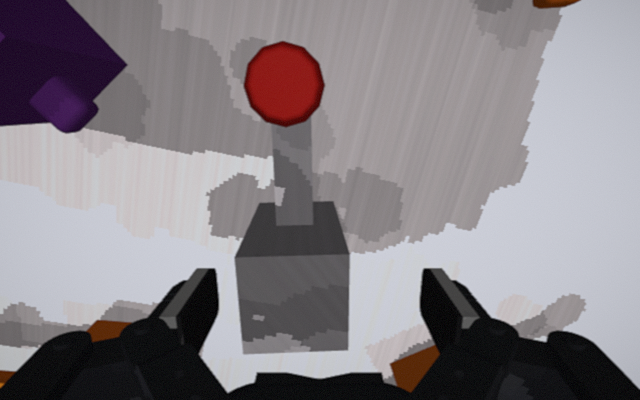

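```bash
python3 -m handwheel '[{"dp":[-0.02,0,0],"turn":[0,0,0.01]},{"dp":[0,0,-0.014],"turn":[0,0,0]},{"dp":[0,0,-0.014],"turn":[0,0,0]},{"dp":[0,0,0],"turn":[0,0,0]}]'; python3 look.py w6
```

```text
time_s: 4.9
position: [508.1, 83.9, 27.4]
tool_rot: [1.924, 2.443, 0.053]
ft_force: [-0.3, 0.7, -0.6]
width: 85.5
t 4.95 tcp [508.4  83.9  27.6] x-yaw 103.55369472400376 z [ 0.  0. -1.] F [ 0.2 -0.1 -0.8] j [ 0.2  0.4 -0.3  0.8 -0.   1.5] w 85.36656678871071
```

View pics/w6.png

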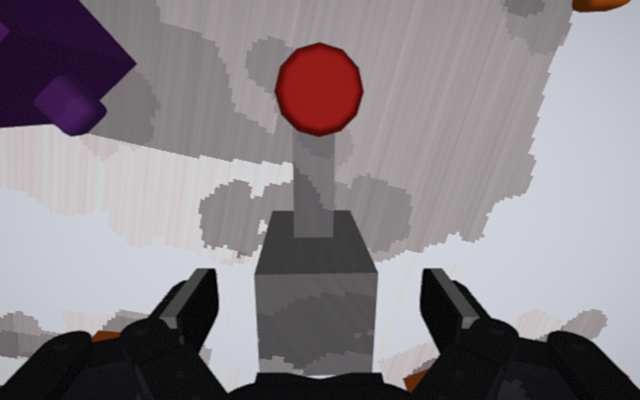

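```bash
cat > st.py <<'E'
from h import *
np.set_printoptions(precision=3,suppress=True)
o=env.observe(); Rm=R.from_rotvec(o["tool_rot"]).as_matrix(); z=Rm[:,2]
t=np.cross(z,[0,0,-1])
print("t",o["time_s"],"tcp",o["position"].round(1),"yaw",np.degrees(np.arctan2(Rm[1,0],Rm[0,0])).round(2),"fix tilt turn(units)",t/(np.pi/2),"F",o["ft_force"].round(1),"T",o["wrist_torque"].round(2),"w",round(o["width"],1),"j6",o["joint_pos"][5].round(2))
E
python3 st.py
```

```text
t 4.95 tcp [508.4  83.9  27.6] yaw 103.55 fix tilt turn(units) [-0.005  0.029  0.   ] F [ 0.2 -0.1 -0.8] T [0.01 0.02 0.05] w 85.4 j6 1.5
```

Fix the 2.6° tilt, then close.

```bash
python3 -m handwheel '[{"dp":[-0.003,0,-0.003],"turn":[-0.005,0.029,0]},{"dp":[0,0,0],"turn":[0,0,0]}]'; python3 st.py
```

```text
time_s: 5.2
position: [507.2, 83.9, 26.2]
tool_rot: [1.943, 2.468, -0.001]
ft_force: [-0.5, 0.3, -0.1]
width: 85.3
t 5.2 tcp [507.2  83.9  26.2] yaw 103.56 fix tilt turn(units) [ 0.001 -0.     0.   ] F [-0.5  0.3 -0.1] T [-0.02 -0.01  0.01] w 85.3 j6 1.5
```

```bash
python3 -m handwheel '[{"dp":[0,0,0],"turn":[0,0,0]},{"dp":[0,0,0],"turn":[0,0,0]},{"dp":[0,0,0],"turn":[0,0,0]},{"dp":[0,0,0],"turn":[0,0,0]},{"dp":[0,0,0],"turn":[0,0,0]},{"dp":[0,0,0],"turn":[0,0,0]}]' 1 50; python3 st.py
```

```text
time_s: 5.95
position: [506.4, 83.7, 26.1]
tool_rot: [1.943, 2.467, -0.001]
ft_force: [-0.0, 0.2, -0.2]
width: 39.3
t 5.95 tcp [506.4  83.7  26.1] yaw 103.56 fix tilt turn(units) [0.001 0.    0.   ] F [-0.   0.2 -0.2] T [-0.02 -0.02  0.02] w 39.3 j6 1.5
```

```bash
python3 -m handwheel '[{"dp":[0,0,0.02],"turn":[0,0,0]},{"dp":[0,0,0.1],"turn":[0,0,0]},{"dp":[0,0,0.13],"turn":[0,0,0]},{"dp":[0,0,0.13],"turn":[0,0,0]},{"dp":[0,0,0.13],"turn":[0,0,0]},{"dp":[0,0,0.13],"turn":[0,0,0]},{"dp":[0,0,0],"turn":[0,0,0]}]'; python3 st.py
```

```text
time_s: 6.82
position: [499.0, 82.6, 287.0]
tool_rot: [-1.939, -2.462, 0.015]
ft_force: [0.6, -0.2, -5.0]
width: 39.6
t 6.825 tcp [499.   82.6 287. ] yaw 103.56 fix tilt turn(units) [ 0.002 -0.008  0.   ] F [ 0.6 -0.2 -5. ] T [-0.01 -0.13  0.  ] w 39.6 j6 1.5
```

```bash
python3 -m handwheel '[{"dp":[-0.033,-0.114,0.005],"turn":[0,0,0]},{"dp":[-0.033,-0.114,0.005],"turn":[0,0,0]},{"dp":[-0.033,-0.114,0.005],"turn":[0,0,0]},{"dp":[-0.033,-0.114,0.005],"turn":[0,0,0]},{"dp":[-0.033,-0.114,0.005],"turn":[0,0,0]},{"dp":[-0.033,-0.114,0.005],"turn":[0,0,0]},{"dp":[0,0,0],"turn":[0,0,0]},{"dp":[0,0,0],"turn":[0,0,0]}]'; python3 look.py w7 shaft_top=196 screw=160; python3 st.py
```

```text
time_s: 7.82
position: [408.9, -195.8, 285.1]
tool_rot: [-1.921, -2.446, 0.031]
ft_force: [0.3, 0.7, -3.5]
width: 39.4
shaft_top 0.88 [458.6 283.3] [ 518.5 -222.3  196. ]
screw 0.85 [447.4 261.5] [ 521.4 -220.4  160. ]
screw 0.21 [458.9 285. ] [ 538.1 -238.7  160. ]
t 7.975 tcp [ 409.7 -195.2  285.9] x-yaw 103.84705175037453 z [-0.  0. -1.] F [-0.5 -0.2 -5.3] j [-0.4  0.2  0.   1.5 -0.   0.9] w 39.40631411268818
t 7.975 tcp [ 409.7 -195.2  285.9] yaw 103.85 fix tilt turn(units) [-0.002 -0.023 -0.   ] F [-0.5 -0.2 -5.3] T [-0.03 -0.09 -0.01] w 39.4 j6 0.89
```

View pics/w7.png

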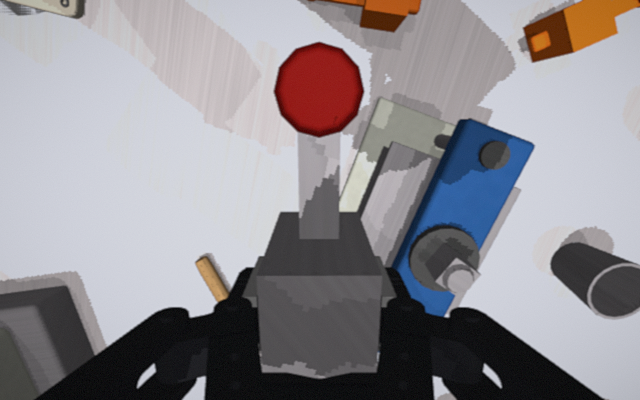

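Run:
```python
import cv2
im=cv2.imread("pics/w7.png")[215:325,390:510]
cv2.imwrite("pics/w7c.png",cv2.resize(im,None,fx=5.4,fy=5.4,interpolation=cv2.INTER_CUBIC))
```

```text
(no output)
```

View pics/w7c.png

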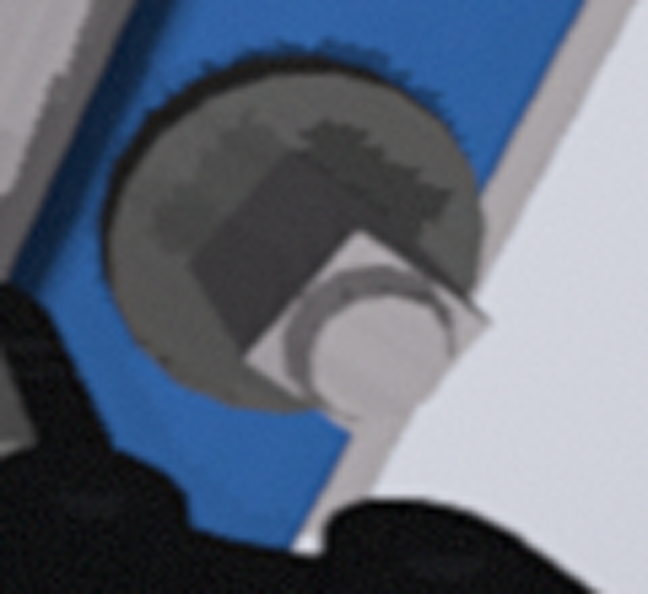

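```bash
cat > fit.py <<'E'
from h import *
from scipy.optimize import least_squares
def fit(C,obs,x0,zoff=160):
    # obs: list of (kind, sx, sy, z, px)
    def pts(p):
        c,s=np.cos(p[2]),np.sin(p[2])
        return [np.array([p[0]+c*a-s*b,p[1]+s*a+c*b,zoff+z]) for a,b,z,_ in obs]
    f=lambda p: np.concatenate([proj(C,q)-np.array(o[3]) for q,o in zip(pts(p),obs)])
    r=least_squares(f,x0); return r.x,r.fun.reshape(-1,2)
E
python3 - <<'E'
from fit import *
np.set_printoptions(precision=2,suppress=True)
C=cam("wrist")
px=lambda u,v:(390+u/5.4,215+v/5.4)
nose=px(381,358);print("nose",ray_z(C,nose,196)); print("collar",ray_z(C,px(294,241),160))
V=[(px(360,232),191),(px(490,320),191),(px(243,357),191),(px(190,265),160),(px(295,152),160),(nose,196)]
for p,z in V: print(ray_z(C,p,z))
A,B,D=[ray_z(C,V[i][0],191) for i in range(3)]
print(np.linalg.norm(A-B),np.linalg.norm(A-D),(B+D)/2,np.degrees(np.arctan2(*(B-A)[1::-1])),np.degrees(np.arctan2(*(D-A)[1::-1])))
c=((B+D)/2)[:2]
yaw=np.arctan2(*(B-A)[1::-1])
def loc(P):
    d=P[:2]-c; return np.round(np.array([np.cos(yaw)*d[0]+np.sin(yaw)*d[1],-np.sin(yaw)*d[0]+np.cos(yaw)*d[1]])/12)*12
obs=[]
for p,z in V[:5]:
    q=loc(ray_z(C,p,z)); print(q); obs.append((q[0],q[1],z-160,p))
obs.append((0,0,36,nose))
x,r=fit(C,obs,[c[0],c[1],yaw]); print(x[:2],np.degrees(x[2]));print(r)
E
```

```text
nose [ 520.85 -220.05  196.  ]
collar [ 519.97 -219.09  160.  ]
[ 514.08 -204.75  191.  ]
[ 535.89 -212.74  191.  ]
[ 504.96 -226.83  191.  ]
[ 505.78 -227.03  160.  ]
[ 515.14 -205.01  160.  ]
[ 520.85 -220.05  196.  ]
23.231620120637476 23.891727830461402 [ 520.43 -219.79  191.  ] -20.134015698313963 -112.44097664892676
[-12.  12.]
[12. 12.]
[-12. -12.]
[-12. -12.]
[-12.  12.]
[ 520.95 -220.1 ] -21.254146355485556
[[ 0.12 -0.21]
 [ 0.49  0.79]
 [ 0.52  0.26]
 [-0.38 -0.2 ]
 [-1.   -0.78]
 [ 0.1   0.09]]
```

Run:
```python
import cv2
im=cv2.imread("pics/w7.png")[190:390,220:420]
cv2.imwrite("pics/w7d.png",cv2.resize(im,None,fx=3,fy=3,interpolation=cv2.INTER_CUBIC))
```

```text
(no output)
```

View pics/w7d.png

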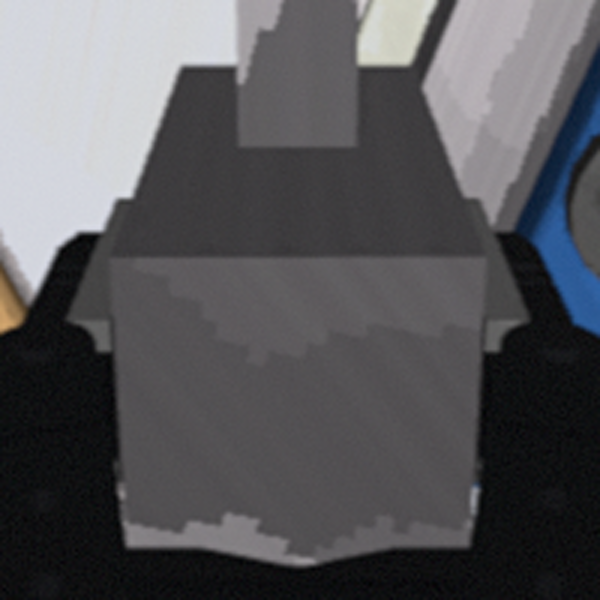

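```bash
cat > held.py <<'E'
from h import *
from scipy.optimize import least_squares
# pose of crank in TOOL frame from wrist pixels
def held(obs):
    c=env.camera_info("wrist");K=np.array(c["intrinsics"]);T=np.linalg.inv(np.array(c["T_tool_cam"]))
    R0=np.diag([1,-1,-1.])
    def f(p):
        Rm=R.from_rotvec(p[3:]).as_matrix()@R0; out=[]
        for P,px in obs:
            q=T[:3,:3]@(Rm@np.array(P,float)+p[:3])+T[:3,3]; q=K@q; out+=list(q[:2]/q[2]-np.array(px))
        return np.array(out)
    r=least_squares(f,[0,0,26,0,0,0]); return r.x,r.fun.reshape(-1,2)
E
python3 - <<'E'
from held import *
np.set_printoptions(precision=2,suppress=True)
x,r=held([((20,20,70),(257.3,275.7)),((20,-20,70),(381.3,275.3)),((20,20,0),(280.7,212)),((20,-20,0),(356.7,212)),((20,8,38),(299.3,239)),((20,-8,38),(339,239)),((75,0,86),(319,89))])
print(x[:3],np.degrees(x[3:]));print(r)
E
```

```text
[ 0.4  -0.05 25.74] [ 0.13 -0.54 -0.1 ]
[[-0.83 -0.37]
 [ 0.83 -0.41]
 [-0.81  0.34]
 [ 1.02  0.1 ]
 [ 0.1  -0.06]
 [-0.36 -0.19]
 [ 0.06  0.51]]
```

```bash
python3 -m handwheel '[{"dp":[0.07,-0.015,0],"turn":[-0.002,-0.023,-0.097]},{"dp":[0.07,-0.016,0],"turn":[0,0,-0.097]},{"dp":[0.07,-0.016,-0.01],"turn":[0,0,-0.097]},{"dp":[0.067,-0.015,-0.02],"turn":[0,0,-0.097]},{"dp":[0,0,0],"turn":[0,0,0]},{"dp":[0,0,0],"turn":[0,0,0]}]'; python3 st.py
```

```text
time_s: 8.72
position: [525.4, -212.6, 272.6]
tool_rot: [-2.593, -1.77, -0.004]
ft_force: [-0.2, 0.0, -3.6]
width: 39.4
t 8.725 tcp [ 525.4 -212.6  272.6] yaw 68.62 fix tilt turn(units) [-0.002  0.001  0.   ] F [-0.2  0.  -3.6] T [ 0.    0.04 -0.02] w 39.4 j6 1.56
```

```bash
python3 -m handwheel '[{"dp":[-0.012,-0.02,-0.04],"turn":[0,0,0]},{"dp":[0,0,-0.05],"turn":[0,0,0]},{"dp":[0,0,0],"turn":[0,0,0]}]'; python3 look.py w8; python3 st.py
```

```text
time_s: 9.1
position: [519.2, -218.9, 237.5]
tool_rot: [-2.59, -1.777, -0.005]
ft_force: [-0.1, 0.8, -4.5]
width: 39.5
t 9.15 tcp [ 520.  -219.2  238.8] x-yaw 68.90033805836795 z [ 0.  0. -1.] F [ 0.6 -0.1 -4.4] j [-0.4  0.4  0.2  1.4  0.   1.5] w 39.60756596491432
t 9.15 tcp [ 520.  -219.2  238.8] yaw 68.9 fix tilt turn(units) [-0.001  0.003  0.   ] F [ 0.6 -0.1 -4.4] T [-0.06  0.01  0.01] w 39.6 j6 1.54
```

View pics/w8.png

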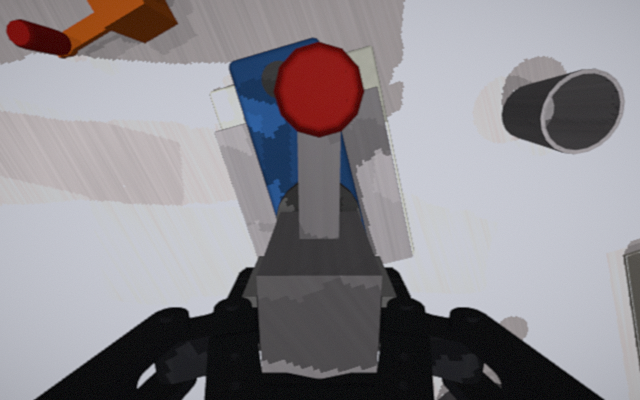

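```bash
python3 -m handwheel '[{"dp":[0.002,-0.003,-0.015],"turn":[0,0.002,-0.001]},{"dp":[0,0,-0.015],"turn":[0,0,0]},{"dp":[0,0,0],"turn":[0,0,0]}]'; python3 st.py
```

```text
time_s: 9.52
position: [521.6, -220.6, 228.7]
tool_rot: [2.589, 1.775, 0.006]
ft_force: [0.9, 0.8, -4.2]
width: 39.2
t 9.525 tcp [ 521.6 -220.6  228.7] yaw 68.86 fix tilt turn(units) [0.    0.003 0.   ] F [ 0.9  0.8 -4.2] T [-0.01  0.08  0.01] w 39.2 j6 1.54
```

```bash
python3 -m handwheel '[{"dp":[-0.002,0,-0.01],"turn":[0,0.002,-0.001]},{"dp":[0,0,-0.01],"turn":[0,0,0]},{"dp":[0,0,0],"turn":[0,0,0]}]'; python3 st.py
```

```text
time_s: 9.9
position: [520.9, -220.6, 220.4]
tool_rot: [2.592, 1.773, 0.002]
ft_force: [-0.5, 0.7, -3.8]
width: 39.4
t 9.9 tcp [ 520.9 -220.6  220.4] yaw 68.76 fix tilt turn(units) [0.    0.001 0.   ] F [-0.5  0.7 -3.8] T [-0.03  0.03  0.01] w 39.4 j6 1.54
```

```bash
python3 -m handwheel '[{"dp":[0,0,-0.007],"turn":[0,0,0]},{"dp":[0,0,0],"turn":[0,0,0]}]'; python3 st.py;  python3 -m handwheel '[{"dp":[0,0,-0.005],"turn":[0,0,0]},{"dp":[0,0,0],"turn":[0,0,0]}]'; python3 st.py
```

```text
time_s: 10.15
position: [520.1, -220.4, 217.7]
tool_rot: [-2.593, -1.774, -0.0]
ft_force: [-1.2, 0.1, -4.1]
width: 39.8
t 10.15 tcp [ 520.1 -220.4  217.7] yaw 68.76 fix tilt turn(units) [-0.  0.  0.] F [-1.2  0.1 -4.1] T [ 0.02  0.27 -0.  ] w 39.8 j6 1.54
time_s: 10.4
position: [520.0, -220.4, 217.1]
tool_rot: [2.592, 1.773, 0.001]
ft_force: [-1.6, 0.6, -4.6]
width: 39.6
t 10.4 tcp [ 520.  -220.4  217.1] yaw 68.76 fix tilt turn(units) [0.    0.001 0.   ] F [-1.6  0.6 -4.6] T [0.13 0.41 0.  ] w 39.6 j6 1.54
```

```bash
python3 -m handwheel '[{"dp":[-0.003,0.001,-0.002],"turn":[0,0,0]},{"dp":[0,0,-0.005],"turn":[0,0,0]},{"dp":[0,0,0],"turn":[0,0,0]}]'; python3 st.py
```

```text
time_s: 10.78
position: [519.8, -220.4, 217.2]
tool_rot: [2.588, 1.771, 0.006]
ft_force: [-0.9, 0.3, -2.5]
width: 39.7
t 10.775 tcp [ 519.8 -220.4  217.2] yaw 68.76 fix tilt turn(units) [0.002 0.004 0.   ] F [-0.9  0.3 -2.5] T [0.07 0.41 0.02] w 39.7 j6 1.54
```

```bash
python3 -m handwheel '[{"dp":[0,0,0.004],"turn":[0,0.003,0]},{"dp":[-0.005,0,0],"turn":[0,0,0]},{"dp":[0,0,0],"turn":[0,0,0]}]'; python3 st.py;python3 -m handwheel '[{"dp":[0,0,-0.006],"turn":[0,0,0]},{"dp":[0,0,-0.005],"turn":[0,0,0]},{"dp":[0,0,0],"turn":[0,0,0]}]'; python3 st.py
```

```text
time_s: 11.15
position: [517.8, -220.4, 216.8]
tool_rot: [2.592, 1.773, -0.002]
ft_force: [-1.0, -0.4, -5.4]
width: 39.6
t 11.15 tcp [ 517.8 -220.4  216.8] yaw 68.76 fix tilt turn(units) [ 0.001 -0.     0.   ] F [-1.  -0.4 -5.4] T [-0.08  0.01  0.03] w 39.6 j6 1.54
time_s: 11.52
position: [517.7, -220.3, 211.2]
tool_rot: [2.593, 1.774, -0.003]
ft_force: [-0.8, -0.4, -3.8]
width: 39.5
t 11.525 tcp [ 517.7 -220.3  211.2] yaw 68.76 fix tilt turn(units) [ 0.001 -0.001  0.   ] F [-0.8 -0.4 -3.8] T [-0.01 -0.03  0.05] w 39.5 j6 1.54
```

```bash
python3 -m handwheel '[{"dp":[0,0,-0.009],"turn":[0,0,0]},{"dp":[0,0,-0.009],"turn":[0,0,0]},{"dp":[0,0,0],"turn":[0,0,0]}]'; python3 st.py;python3 -m handwheel '[{"dp":[0,0,-0.009],"turn":[0,0,0]},{"dp":[0,0,0],"turn":[0,0,0]}]'; python3 st.py
```

```text
time_s: 11.9
position: [517.7, -220.3, 203.4]
tool_rot: [2.593, 1.774, -0.003]
ft_force: [0.1, -0.5, -5.1]
width: 39.6
t 11.9 tcp [ 517.7 -220.3  203.4] yaw 68.76 fix tilt turn(units) [ 0.001 -0.001  0.   ] F [ 0.1 -0.5 -5.1] T [-0.03 -0.03 -0.03] w 39.6 j6 1.54
time_s: 12.15
position: [517.7, -220.3, 199.6]
tool_rot: [2.593, 1.774, -0.003]
ft_force: [-0.6, -0.2, -4.8]
width: 39.6
t 12.15 tcp [ 517.7 -220.3  199.6] yaw 68.76 fix tilt turn(units) [ 0.001 -0.001  0.   ] F [-0.6 -0.2 -4.8] T [-0.01 -0.01  0.  ] w 39.6 j6 1.54
```

```bash
python3 -m handwheel '[{"dp":[0,0,-0.009],"turn":[0,0,0]},{"dp":[0,0,-0.009],"turn":[0,0,0]},{"dp":[0,0,0],"turn":[0,0,0]}]'; python3 st.py;python3 -m handwheel '[{"dp":[0,0,-0.007],"turn":[0,0,0]},{"dp":[0,0,0],"turn":[0,0,0]}]'; python3 st.py
```

```text
time_s: 12.52
position: [517.7, -220.3, 191.9]
tool_rot: [2.593, 1.774, -0.003]
ft_force: [-0.4, -0.6, -4.4]
width: 39.6
t 12.525 tcp [ 517.7 -220.3  191.9] yaw 68.76 fix tilt turn(units) [ 0.001 -0.001  0.   ] F [-0.4 -0.6 -4.4] T [ 0.04 -0.03  0.03] w 39.6 j6 1.54
time_s: 12.78
position: [517.8, -220.3, 188.9]
tool_rot: [2.593, 1.774, -0.003]
ft_force: [0.1, 0.1, -4.3]
width: 39.4
t 12.775 tcp [ 517.8 -220.3  188.9] yaw 68.76 fix tilt turn(units) [ 0.001 -0.001  0.   ] F [ 0.1  0.1 -4.3] T [-0.02  0.02  0.01] w 39.4 j6 1.54
```

```bash
python3 -m handwheel '[{"dp":[0,0,-0.006],"turn":[0,0,0]},{"dp":[0,0,0],"turn":[0,0,0]}]'; python3 st.py;python3 -m handwheel '[{"dp":[0,0,-0.005],"turn":[0,0,0]},{"dp":[0,0,0],"turn":[0,0,0]}]'; python3 st.py
```

```text
time_s: 13.02
position: [517.8, -220.4, 186.5]
tool_rot: [2.592, 1.774, -0.003]
ft_force: [0.1, 0.4, -3.6]
width: 39.2
t 13.025 tcp [ 517.8 -220.4  186.5] yaw 68.76 fix tilt turn(units) [ 0.001 -0.001  0.   ] F [ 0.1  0.4 -3.6] T [-0.02  0.04  0.  ] w 39.2 j6 1.54
time_s: 13.28
position: [518.2, -220.6, 186.5]
tool_rot: [2.591, 1.773, -0.0]
ft_force: [-0.4, 0.3, -4.7]
width: 39.6
t 13.275 tcp [ 518.2 -220.6  186.5] yaw 68.76 fix tilt turn(units) [0.001 0.001 0.   ] F [-0.4  0.3 -4.7] T [-0.02  0.   -0.06] w 39.6 j6 1.54
```

```bash
python3 -m handwheel '[{"dp":[0,0,0],"turn":[0,0,0]},{"dp":[0,0,0],"turn":[0,0,0]},{"dp":[0,0,0],"turn":[0,0,0]},{"dp":[0,0,0],"turn":[0,0,0]},{"dp":[0,0,0],"turn":[0,0,0]}]' 0 40; python3 st.py; python3 -m handwheel '[{"dp":[0,0,0.06],"turn":[0,0,0]},{"dp":[0,0,0.1],"turn":[0,0,0]},{"dp":[0,0,0.1],"turn":[0,0,0]},{"dp":[0,0,0],"turn":[0,0,0]},{"dp":[0,0,0],"turn":[0,0,0]}]';python3 look.py w9 hub_top=230 knob_mid=224; python3 st.py
```

```text
time_s: 13.9
position: [519.9, -221.2, 188.4]
tool_rot: [2.587, 1.77, 0.004]
ft_force: [0.4, 0.1, 0.1]
width: 85.3
t 13.9 tcp [ 519.9 -221.2  188.4] yaw 68.76 fix tilt turn(units) [0.003 0.004 0.   ] F [0.4 0.1 0.1] T [-0.04 -0.01  0.03] w 85.3 j6 1.54
time_s: 14.52
position: [518.6, -220.7, 293.4]
tool_rot: [2.59, 1.772, 0.001]
ft_force: [0.3, -0.1, 0.6]
width: 85.7
hub_top 0.93 [143.3   4.1] [477.6 -71.2 230. ]
hub_top 0.64 [319.7 225.5] [ 519.6 -221.1  230. ]
knob_mid 0.77 [83.4 44.1] [434.3 -74.1 224. ]
t 14.675 tcp [ 518.4 -220.6  293. ] x-yaw 68.76194481707604 z [ 0. -0. -1.] F [-0.9 -0.1 -0. ] j [-0.4  0.3  0.3  1.5 -0.   1.5] w 85.78396080459773
t 14.675 tcp [ 518.4 -220.6  293. ] yaw 68.76 fix tilt turn(units) [0.001 0.001 0.   ] F [-0.9 -0.1 -0. ] T [0.06 0.03 0.01] w 85.8 j6 1.54
```

View pics/w9.png

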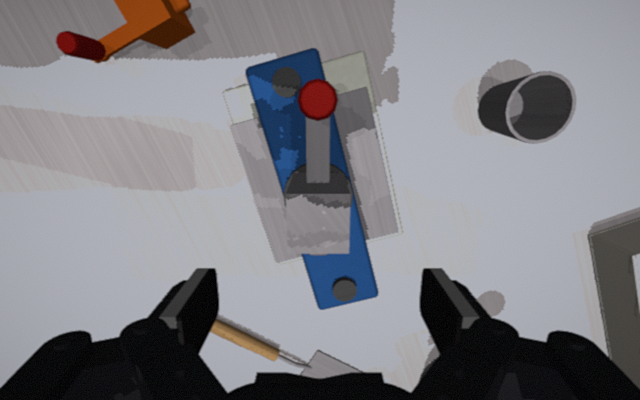

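Run:
```python
import cv2
im=cv2.imread("pics/w9.png")[70:270,240:400]
cv2.imwrite("pics/w9c.png",cv2.resize(im,None,fx=3,fy=3,interpolation=cv2.INTER_CUBIC))
```

```text
(no output)
```

View pics/w9c.png

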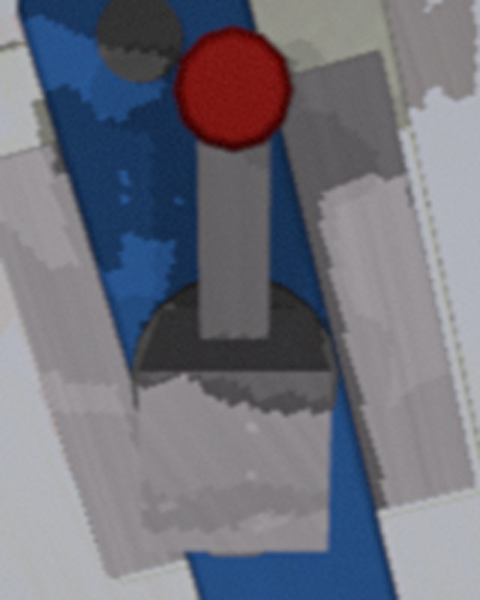

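Run:
```python
from held import *
np.set_printoptions(precision=2,suppress=True)
q=lambda u,v:(240+u/3,70+v/3)
x,r=held([((20,20,70),q(135,371)),((20,-20,70),q(335,371)),((-20,-20,70),q(329,551)),((20,8,38),q(198,338)),((20,-8,38),q(269,338)),((75,0,86),q(233,87))])
print(x[:3],np.degrees(x[3:]));print(r)
C=cam("wrist");T=np.eye(4)
o=env.observe();Rm=R.from_rotvec(o["tool_rot"]).as_matrix()
Rc=R.from_rotvec(x[3:]).as_matrix()@np.diag([1,-1,-1.])
f=lambda p:Rm@(Rc@np.array(p,float)+x[:3])+o["position"]
print(f([0,0,0]),f([75,0,64]))
```

```text
[  1.8   -0.56 130.78] [ 0.47  0.26 -0.28]
[[ 0.42  0.46]
 [-0.67 -0.04]
 [-0.01  0.18]
 [ 0.46 -0.06]
 [-0.32 -0.23]
 [ 0.11 -0.28]]
[ 518.73 -218.98  162.23] [ 545.82 -149.26  226.46]
```

```bash
python3 -m handwheel '[{"dp":[0.034,0.088,0],"turn":[0,0,0]},{"dp":[0.034,0.088,0],"turn":[0,0,0]},{"dp":[0,0,-0.06],"turn":[0,0,0]},{"dp":[0,0,0],"turn":[0,0,0]},{"dp":[0,0,0],"turn":[0,0,0]}]'; python3 look.py w10; python3 st.py
```

```text
time_s: 15.3
position: [544.3, -148.1, 263.9]
tool_rot: [-2.591, -1.77, 0.009]
ft_force: [-0.5, 0.2, -0.7]
width: 85.4
t 15.35 tcp [ 544.1 -148.2  263.8] x-yaw 68.66093804526035 z [-0.  0. -1.] F [ 0.7  0.7 -0.6] j [-0.3  0.4  0.3  1.5 -0.   1.7] w 85.35867746343106
t 15.35 tcp [ 544.1 -148.2  263.8] yaw 68.66 fix tilt turn(units) [-0.    -0.005 -0.   ] F [ 0.7  0.7 -0.6] T [-0.01 -0.01 -0.02] w 85.4 j6 1.68
```

View pics/w10.png

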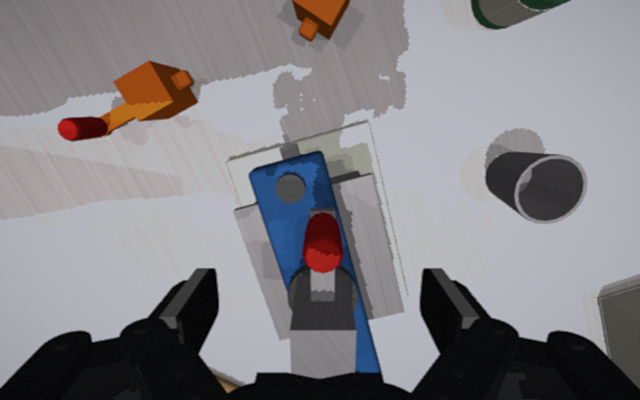

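```bash
python3 - <<'E'
from h import *
print(ray_z(cam("wrist"),(323.5,254),247))
E
python3 -m handwheel '[{"dp":[0.004,-0.004,-0.05],"turn":[0,-0.005,0]},{"dp":[0,0,-0.05],"turn":[0,0,0]},{"dp":[0,0,-0.03],"turn":[0,0,0]},{"dp":[0,0,0],"turn":[0,0,0]}]'; python3 st.py
```

```text
[ 546.8695683  -147.92144172  247.        ]
time_s: 15.85
position: [546.9, -152.1, 213.7]
tool_rot: [2.593, 1.765, 0.007]
ft_force: [-0.1, 0.8, -1.1]
width: 85.5
t 15.85 tcp [ 546.9 -152.1  213.7] yaw 68.47 fix tilt turn(units) [0.001 0.004 0.   ] F [-0.1  0.8 -1.1] T [-0.01 -0.    0.02] w 85.5 j6 1.67
```

```bash
python3 -m handwheel '[{"dp":[-0.003,0.007,-0.015],"turn":[0,0.004,0]},{"dp":[0,0,0],"turn":[0,0,0]}]'; python3 st.py; python3 -m handwheel '[{"dp":[0,0,0],"turn":[0,0,0]},{"dp":[0,0,0],"turn":[0,0,0]},{"dp":[0,0,0],"turn":[0,0,0]},{"dp":[0,0,0],"turn":[0,0,0]},{"dp":[0,0,0],"turn":[0,0,0]},{"dp":[0,0,0],"turn":[0,0,0]}]' 1 30; python3 st.py; python3 look.py w11
```

```text
time_s: 16.1
position: [546.3, -149.5, 208.8]
tool_rot: [2.595, 1.765, 0.001]
ft_force: [-0.0, 1.2, 0.4]
width: 85.7
t 16.1 tcp [ 546.3 -149.5  208.8] yaw 68.45 fix tilt turn(units) [0.001 0.001 0.   ] F [-0.   1.2  0.4] T [ 0.02  0.06 -0.  ] w 85.7 j6 1.68
time_s: 16.85
position: [547.0, -149.5, 210.2]
tool_rot: [2.593, 1.765, 0.003]
ft_force: [-0.4, 0.1, 0.0]
width: 20.8
t 16.85 tcp [ 547.  -149.5  210.2] yaw 68.47 fix tilt turn(units) [0.002 0.003 0.   ] F [-0.4  0.1  0. ] T [-0.01  0.09 -0.03] w 20.8 j6 1.68
t 16.9 tcp [ 547.  -149.6  210.2] x-yaw 68.46854732445588 z [ 0. -0. -1.] F [-0.2  0.4  0.7] j [-0.3  0.4  0.1  1.3 -0.   1.7] w 21.092388910165354
```

View pics/w11.png

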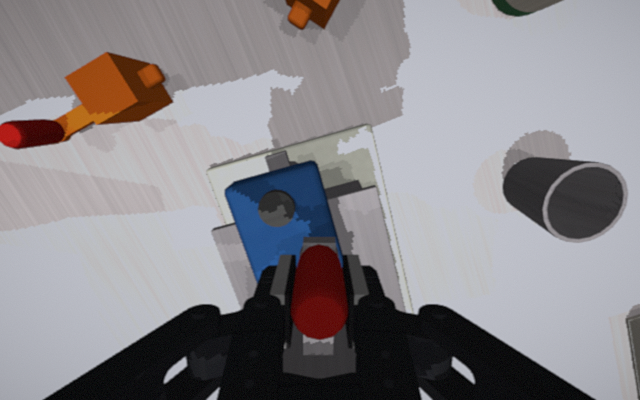

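```bash
cat > circ.py <<'E'
from h import *
import sys,json
d=float(sys.argv[1]); n=int(sys.argv[2]); c=np.array([518.2,-219.7]); Rr=75.0
p=env.observe()["position"]; v=p[:2]-c; th=np.degrees(np.arctan2(v[1],v[0])); 
o=env.observe(); z=R.from_rotvec(o["tool_rot"]).as_matrix()[:,2]; t=np.cross(z,[0,0,-1])/(np.pi/2)
print("angle",round(th,1),"r",np.linalg.norm(v).round(1),"p",p.round(1),"t",o["time_s"],"F",o["ft_force"].round(1),"T",o["wrist_torque"].round(2),"Ft(cw)",round(float(o["ft_force"][:2]@np.array([np.sin(np.radians(th)),-np.cos(np.radians(th))])),1),"tiltfix",t.round(3))
a=np.radians(th-d*np.arange(n+1)); P=c+Rr*np.c_[np.cos(a),np.sin(a)]
print(" ".join(f"[{x/400:.3f},{y/400:.3f}]" for x,y in np.diff(P,axis=0)), "dz",round(-6*d/360/400,5))
E
python3 circ.py 8 4
```

```text
angle 67.7 r 75.8 p [ 547.  -149.6  210.2] t 16.9 F [-0.2  0.4  0.7] T [-0.07  0.04 -0.  ] Ft(cw) -0.3 tiltfix [0.002 0.003 0.   ]
[0.023,-0.012] [0.022,-0.015] [0.019,-0.018] [0.017,-0.020] dz -0.00033
```

```bash
python3 -m handwheel '[{"dp":[0.023,-0.012,0],"turn":[0,0,0]},{"dp":[0.022,-0.015,0],"turn":[0,0,0]},{"dp":[0.019,-0.018,-0.001],"turn":[0,0,0]},{"dp":[0.017,-0.020,0],"turn":[0,0,0]}]';python3 circ.py 12 8
```

```text
time_s: 17.4
position: [580.4, -176.6, 210.0]
tool_rot: [2.594, 1.767, 0.001]
ft_force: [-3.6, -0.8, 1.8]
width: 20.5
angle 34.7 r 75.7 p [ 580.4 -176.6  210. ] t 17.4 F [-3.6 -0.8  1.8] T [0.06 0.81 0.04] Ft(cw) -1.4 tiltfix [0.001 0.001 0.   ]
[0.019,-0.034] [0.011,-0.038] [0.003,-0.039] [-0.005,-0.039] [-0.013,-0.037] [-0.020,-0.033] [-0.027,-0.029] [-0.032,-0.022] dz -0.0005
```

```bash
python3 -m handwheel '[{"dp":[0.019,-0.034,0],"turn":[0,0,0]},{"dp":[0.011,-0.038,-0.001],"turn":[0,0,0]},{"dp":[0.003,-0.039,0],"turn":[0,0,0]},{"dp":[-0.005,-0.039,-0.001],"turn":[0,0,0]},{"dp":[-0.013,-0.037,0],"turn":[0,0,0]},{"dp":[-0.020,-0.033,-0.001],"turn":[0,0,0]},{"dp":[-0.027,-0.029,0],"turn":[0,0,0]},{"dp":[-0.032,-0.022,-0.001],"turn":[0,0,0]}]';python3 circ.py 14 8
```

```text
time_s: 18.4
position: [552.5, -287.3, 209.4]
tool_rot: [-2.587, -1.765, -0.008]
ft_force: [-3.0, 7.6, 5.8]
width: 20.8
angle -63.1 r 75.8 p [ 552.5 -287.3  209.4] t 18.4 F [-3.   7.6  5.8] T [1.58 0.41 0.  ] Ft(cw) -0.8 tiltfix [-0.007 -0.001 -0.   ]
[-0.043,-0.016] [-0.045,-0.005] [-0.045,0.006] [-0.042,0.017] [-0.037,0.027] [-0.029,0.035] [-0.020,0.041] [-0.009,0.045] dz -0.00058
```

```bash
sed -i 's/th-d\*np.arange/th-5-d*np.arange/' circ.py; python3 -m handwheel '[{"dp":[-0.044,-0.010,0],"turn":[-0.006,0,0]},{"dp":[-0.045,0.001,0],"turn":[0,0,0]},{"dp":[-0.044,0.012,-0.001],"turn":[0,0,0]},{"dp":[-0.040,0.022,0],"turn":[0,0,0]},{"dp":[-0.034,0.031,0],"turn":[0,0,0]},{"dp":[-0.025,0.038,-0.001],"turn":[0,0,0]},{"dp":[-0.015,0.043,0],"turn":[0,0,0]},{"dp":[-0.004,0.045,0],"turn":[0,0,0]}]';python3 circ.py 14 8
```

```text
time_s: 19.4
position: [446.4, -238.1, 210.4]
tool_rot: [2.586, 1.728, -0.032]
ft_force: [-10.7, -5.3, 5.4]
width: 21.2
angle -165.7 r 74.2 p [ 446.4 -238.1  210.4] t 19.4 F [-10.7  -5.3   5.4] T [-0.65  2.28 -0.1 ] Ft(cw) -2.5 tiltfix [0.024 0.    0.   ]
[-0.002,0.046] [0.009,0.045] [0.020,0.041] [0.029,0.035] [0.037,0.027] [0.042,0.017] [0.045,0.007] [0.045,-0.005] dz -0.00058
```

```bash
sed -i 's/th-5-d/th-2-d/' circ.py; python3 -m handwheel '[{"dp":[-0.003,0.01,0],"turn":[0.024,0,0]},{"dp":[0,0,0],"turn":[0,0,0]}]';python3 circ.py 12 8
```

```text
time_s: 19.65
position: [445.4, -235.5, 210.2]
tool_rot: [2.611, 1.743, 0.003]
ft_force: [-0.8, 0.0, -0.5]
width: 21.3
angle -167.8 r 74.5 p [ 445.4 -235.5  210.2] t 19.65 F [-0.8  0.  -0.5] T [ 0.08  0.1  -0.01] Ft(cw) 0.2 tiltfix [0.    0.002 0.   ]
[-0.003,0.039] [0.005,0.039] [0.013,0.037] [0.021,0.033] [0.027,0.028] [0.032,0.022] [0.036,0.015] [0.039,0.007] dz -0.0005
```

```bash
sed -i 's/518.2,-219.7/518.7,-219.1/' circ.py; python3 -m handwheel '[{"dp":[-0.003,0.039,0],"turn":[0,0,0]},{"dp":[0.005,0.039,-0.001],"turn":[0,0,0]},{"dp":[0.013,0.037,-0.001],"turn":[0,0,0]},{"dp":[0.021,0.033,-0.001],"turn":[0,0,0]},{"dp":[0.027,0.028,-0.001],"turn":[0,0,0]},{"dp":[0.032,0.022,-0.001],"turn":[0,0,0]},{"dp":[0.036,0.015,-0.001],"turn":[0,0,0]},{"dp":[0.039,0.007,-0.001],"turn":[0,0,0]}]';python3 circ.py 12 8
```

```text
time_s: 20.65
position: [515.4, -144.2, 209.7]
tool_rot: [2.611, 1.738, -0.002]
ft_force: [-2.1, -3.8, 3.3]
width: 21.0
angle 92.5 r 75.0 p [ 515.4 -144.2  209.7] t 20.65 F [-2.1 -3.8  3.3] T [-0.76  0.45 -0.01] Ft(cw) -2.2 tiltfix [0.003 0.001 0.   ]
[0.039,-0.004] [0.037,-0.012] [0.034,-0.019] [0.029,-0.026] [0.023,-0.032] [0.016,-0.036] [0.008,-0.038] [0.000,-0.039] dz -0.0005
```

```bash
python3 -m handwheel '[{"dp":[0.039,-0.004,0],"turn":[0,0,0]},{"dp":[0.037,-0.012,-0.001],"turn":[0,0,0]},{"dp":[0.034,-0.019,-0.001],"turn":[0,0,0]},{"dp":[0.029,-0.026,-0.001],"turn":[0,0,0]},{"dp":[0.023,-0.032,-0.001],"turn":[0,0,0]},{"dp":[0.016,-0.036,-0.001],"turn":[0,0,0]},{"dp":[0.008,-0.038,-0.001],"turn":[0,0,0]},{"dp":[0,-0.039,-0.001],"turn":[0,0,0]}]';python3 circ.py 12 7
```

```text
time_s: 21.65
position: [593.8, -230.6, 209.1]
tool_rot: [2.608, 1.735, -0.022]
ft_force: [-9.3, 3.9, 9.2]
width: 21.0
angle -8.7 r 76.0 p [ 593.8 -230.6  209.1] t 21.65 F [-9.3  3.9  9.2] T [0.93 2.26 0.01] Ft(cw) -2.5 tiltfix [ 0.01  -0.004  0.   ]
[-0.011,-0.038] [-0.019,-0.034] [-0.026,-0.030] [-0.031,-0.024] [-0.035,-0.017] [-0.038,-0.009] [-0.039,-0.001] dz -0.0005
```

```bash
python3 -m handwheel '[{"dp":[-0.013,-0.036,0],"turn":[0.01,-0.004,0]},{"dp":[-0.020,-0.033,-0.001],"turn":[0,0,0]},{"dp":[-0.027,-0.028,-0.001],"turn":[0,0,0]},{"dp":[-0.032,-0.022,-0.001],"turn":[0,0,0]},{"dp":[-0.036,-0.015,-0.001],"turn":[0,0,0]},{"dp":[-0.038,-0.007,-0.001],"turn":[0,0,0]},{"dp":[0,0,0],"turn":[0,0,0]}]';python3 circ.py 5 12; python3 st.py;python3 look.py w12
```

```text
time_s: 22.52
position: [539.4, -291.6, 210.2]
tool_rot: [2.602, 1.732, 0.025]
ft_force: [-1.6, 0.6, 2.7]
width: 21.2
angle -74.1 r 75.4 p [ 539.4 -291.6  210.2] t 22.525 F [-1.6  0.6  2.7] T [0.48 0.56 0.03] Ft(cw) 1.4 tiltfix [0.003 0.014 0.   ]
[-0.016,-0.003] [-0.016,-0.002] [-0.016,-0.000] [-0.016,0.001] [-0.016,0.002] [-0.016,0.004] [-0.016,0.005] [-0.015,0.007] [-0.014,0.008] [-0.014,0.009] [-0.013,0.010] [-0.012,0.011] dz -0.00021
t 22.525 tcp [ 539.4 -291.6  210.2] yaw 67.3 fix tilt turn(units) [0.003 0.014 0.   ] F [-1.6  0.6  2.7] T [0.48 0.56 0.03] w 21.2 j6 1.47
t 22.575 tcp [ 539.8 -291.3  210.2] x-yaw 67.33180598634031 z [ 0. -0. -1.] F [ 0.3 -0.5  5.4] j [-0.5  0.5  0.3  1.4  0.   1.5] w 21.07855282792082
```

View pics/w12.png

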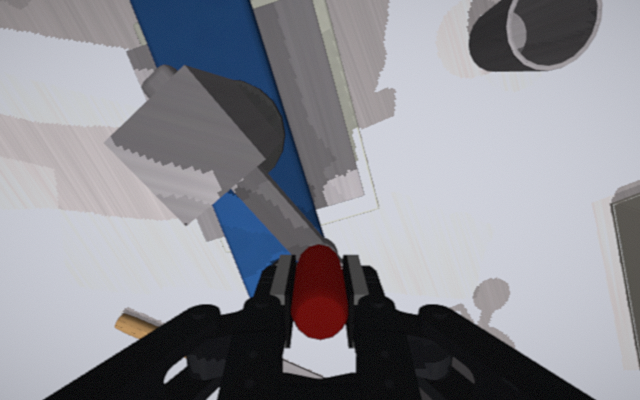

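```bash
python3 -m handwheel '[{"dp":[-0.020,-0.003,0.002],"turn":[0.003,0.014,0.01]},{"dp":[-0.020,-0.002,0],"turn":[0,0,0]},{"dp":[-0.020,0.000,0],"turn":[0,0,0]},{"dp":[-0.020,0.002,0],"turn":[0,0,0]},{"dp":[-0.019,0.005,0],"turn":[0,0,0]},{"dp":[-0.018,0.007,0],"turn":[0,0,0]},{"dp":[-0.017,0.009,0],"turn":[0,0,0]},{"dp":[-0.016,0.011,0],"turn":[0,0,0]}]';python3 circ.py 3.5 12
```

```text
time_s: 23.58
position: [476.8, -281.5, 210.3]
tool_rot: [2.598, 1.76, -0.005]
ft_force: [-0.7, -4.3, 1.5]
width: 21.4
angle -123.9 r 75.1 p [ 476.8 -281.5  210.3] t 23.575 F [-0.7 -4.3  1.5] T [-0.91  0.14 -0.04] Ft(cw) -1.8 tiltfix [ 0.003 -0.001  0.   ]
[-0.009,0.007] [-0.009,0.008] [-0.008,0.008] [-0.008,0.009] [-0.007,0.009] [-0.007,0.009] [-0.006,0.010] [-0.005,0.010] [-0.005,0.010] [-0.004,0.011] [-0.003,0.011] [-0.003,0.011] dz -0.00015
```

```bash
python3 -m handwheel '[{"dp":[-0.010,0.006,0],"turn":[0.003,0,0]},{"dp":[-0.010,0.007,0],"turn":[0,0,0]},{"dp":[-0.009,0.008,0],"turn":[0,0,0]},{"dp":[-0.008,0.009,0],"turn":[0,0,0]},{"dp":[-0.008,0.009,0],"turn":[0,0,0]},{"dp":[-0.007,0.010,0],"turn":[0,0,0]},{"dp":[-0.006,0.010,0],"turn":[0,0,0]},{"dp":[-0.006,0.010,0],"turn":[0,0,0]},{"dp":[-0.005,0.010,0],"turn":[0,0,0]},{"dp":[-0.004,0.011,0],"turn":[0,0,0]}]';python3 circ.py 3.5 12
```

```text
time_s: 24.82
position: [446.6, -240.3, 210.1]
tool_rot: [-2.596, -1.763, -0.006]
ft_force: [0.2, -1.9, 1.6]
width: 21.2
angle -163.6 r 75.2 p [ 446.6 -240.3  210.1] t 24.825 F [ 0.2 -1.9  1.6] T [-0.35 -0.33 -0.1 ] Ft(cw) -1.9 tiltfix [-0.003  0.001  0.   ]
[-0.003,0.011] [-0.002,0.011] [-0.001,0.011] [-0.000,0.011] [0.000,0.011] [0.001,0.011] [0.002,0.011] [0.002,0.011] [0.003,0.011] [0.004,0.011] [0.004,0.011] [0.005,0.010] dz -0.00015
```

```bash
python3 -m handwheel '[{"dp":[-0.003,0.012,0],"turn":[0,0,0]},{"dp":[-0.002,0.012,0],"turn":[0,0,0]},{"dp":[-0.001,0.012,0],"turn":[0,0,0]},{"dp":[0,0.012,0],"turn":[0,0,0]},{"dp":[0.001,0.012,0],"turn":[0,0,0]},{"dp":[0.002,0.012,0],"turn":[0,0,0]},{"dp":[0.003,0.011,0],"turn":[0,0,0]},{"dp":[0.004,0.011,0],"turn":[0,0,0]},{"dp":[0.005,0.011,0],"turn":[0,0,0]},{"dp":[0.005,0.011,0],"turn":[0,0,0]}]';python3 circ.py 3.5 12
```

```text
time_s: 26.08
position: [449.7, -190.2, 210.1]
tool_rot: [-2.593, -1.761, 0.001]
ft_force: [-2.1, -1.4, 3.7]
width: 21.4
angle 157.3 r 74.8 p [ 449.7 -190.2  210.1] t 26.075 F [-2.1 -1.4  3.7] T [-0.29  0.35 -0.02] Ft(cw) -2.1 tiltfix [-0.003 -0.003 -0.   ]
[0.005,0.010] [0.006,0.010] [0.006,0.010] [0.007,0.009] [0.007,0.009] [0.008,0.008] [0.008,0.008] [0.009,0.007] [0.009,0.007] [0.010,0.006] [0.010,0.005] [0.010,0.005] dz -0.00015
```

```bash
python3 -m handwheel '[{"dp":[0.005,0.011,0.001],"turn":[0,0,0]},{"dp":[0.006,0.011,0],"turn":[0,0,0]},{"dp":[0.007,0.010,0],"turn":[0,0,0]},{"dp":[0.007,0.010,0],"turn":[0,0,0]},{"dp":[0.008,0.009,0],"turn":[0,0,0]},{"dp":[0.009,0.008,0],"turn":[0,0,0]},{"dp":[0.009,0.008,0],"turn":[0,0,0]},{"dp":[0.010,0.007,0],"turn":[0,0,0]},{"dp":[0.010,0.006,0],"turn":[0,0,0]},{"dp":[0.011,0.005,0],"turn":[0,0,0]}]';python3 circ.py 3.5 12
```

```text
time_s: 27.32
position: [484.9, -152.5, 210.2]
tool_rot: [-2.591, -1.761, -0.001]
ft_force: [-2.1, 1.2, 3.3]
width: 21.1
angle 116.9 r 74.7 p [ 484.9 -152.5  210.2] t 27.325 F [-2.1  1.2  3.3] T [0.05 0.35 0.06] Ft(cw) -1.4 tiltfix [-0.005 -0.003 -0.   ]
[0.011,0.005] [0.011,0.004] [0.011,0.003] [0.011,0.003] [0.011,0.002] [0.011,0.001] [0.011,0.000] [0.011,-0.000] [0.011,-0.001] [0.011,-0.002] [0.011,-0.002] [0.011,-0.003] dz -0.00015
```

```bash
python3 -m handwheel '[{"dp":[0.011,0.005,0.001],"turn":[0,0,0]},{"dp":[0.012,0.004,0],"turn":[0,0,0]},{"dp":[0.012,0.003,0],"turn":[0,0,0]},{"dp":[0.012,0.002,0],"turn":[0,0,0]},{"dp":[0.012,0.001,0],"turn":[0,0,0]},{"dp":[0.012,0,0],"turn":[0,0,0]},{"dp":[0.012,-0.001,0],"turn":[0,0,0]},{"dp":[0.012,-0.002,0],"turn":[0,0,0]},{"dp":[0.012,-0.003,0],"turn":[0,0,0]},{"dp":[0.011,-0.004,0],"turn":[0,0,0]}]';python3 circ.py 3.5 12
```

```text
time_s: 28.58
position: [536.4, -146.8, 210.4]
tool_rot: [-2.584, -1.762, -0.009]
ft_force: [-0.3, 4.8, 2.2]
width: 21.4
angle 76.2 r 74.4 p [ 536.4 -146.8  210.4] t 28.575 F [-0.3  4.8  2.2] T [ 0.92  0.02 -0.02] Ft(cw) -1.5 tiltfix [-0.009 -0.002 -0.   ]
[0.011,-0.003] [0.011,-0.004] [0.010,-0.005] [0.010,-0.005] [0.010,-0.006] [0.009,-0.007] [0.009,-0.007] [0.009,-0.008] [0.008,-0.008] [0.008,-0.009] [0.007,-0.009] [0.006,-0.009] dz -0.00015
```

```bash
python3 -m handwheel '[{"dp":[0.012,-0.002,0],"turn":[-0.006,-0.002,0]},{"dp":[0.011,-0.003,0],"turn":[0,0,0]},{"dp":[0.011,-0.004,0],"turn":[0,0,0]},{"dp":[0.011,-0.005,0],"turn":[0,0,0]},{"dp":[0.010,-0.006,0],"turn":[0,0,0]},{"dp":[0.010,-0.007,0],"turn":[0,0,0]},{"dp":[0.009,-0.007,0],"turn":[0,0,0]},{"dp":[0.009,-0.008,0],"turn":[0,0,0]},{"dp":[0.008,-0.009,0],"turn":[0,0,0]},{"dp":[0.008,-0.009,0],"turn":[0,0,0]}]';python3 circ.py 3.5 12
```

```text
time_s: 29.82
position: [578.8, -174.5, 210.1]
tool_rot: [-2.596, -1.767, -0.001]
ft_force: [-1.5, 0.4, 2.8]
width: 21.3
angle 36.6 r 74.9 p [ 578.8 -174.5  210.1] t 29.825 F [-1.5  0.4  2.8] T [0.18 0.3  0.04] Ft(cw) -1.2 tiltfix [-0.001 -0.    -0.   ]
[0.006,-0.010] [0.006,-0.010] [0.005,-0.010] [0.004,-0.011] [0.004,-0.011] [0.003,-0.011] [0.002,-0.011] [0.002,-0.011] [0.001,-0.011] [0.000,-0.011] [-0.000,-0.011] [-0.001,-0.011] dz -0.00015
```

```bash
python3 -m handwheel '[{"dp":[0.006,-0.010,0],"turn":[0,0,0]},{"dp":[0.006,-0.010,0],"turn":[0,0,0]},{"dp":[0.005,-0.011,0],"turn":[0,0,0]},{"dp":[0.004,-0.011,0],"turn":[0,0,0]},{"dp":[0.003,-0.011,0],"turn":[0,0,0]},{"dp":[0.003,-0.011,0],"turn":[0,0,0]}]';python3 circ.py 3.5 10
```

```text
time_s: 30.58
position: [587.2, -188.7, 210.0]
tool_rot: [-2.568, -1.762, -0.015]
ft_force: [-3.9, 13.8, 4.6]
width: 21.0
angle 23.9 r 74.9 p [ 587.2 -188.7  210. ] t 30.575 F [-3.9 13.8  4.6] T [ 2.46  0.8  -0.03] Ft(cw) -14.2 tiltfix [-0.018 -0.005 -0.   ]
[0.004,-0.011] [0.003,-0.011] [0.003,-0.011] [0.002,-0.011] [0.001,-0.011] [0.001,-0.011] [-0.000,-0.011] [-0.001,-0.011] [-0.002,-0.011] [-0.002,-0.011] dz -0.00015
```

```bash
python3 -m handwheel '[{"dp":[0,0,0],"turn":[-0.005,0,0]}]';python3 circ.py 3.5 2;  python3 -m handwheel '[{"dp":[0.002,-0.005,0],"turn":[0,0,0]},{"dp":[0.002,-0.005,0],"turn":[0,0,0]}]';python3 circ.py 3.5 2
```

```text
time_s: 30.7
position: [586.8, -187.7, 210.0]
tool_rot: [-2.571, -1.766, -0.008]
ft_force: [-0.7, -0.1, 1.1]
width: 21.1
angle 24.7 r 75.0 p [ 586.8 -187.7  210. ] t 30.7 F [-0.7 -0.1  1.1] T [-0.24  0.    0.05] Ft(cw) -0.2 tiltfix [-0.014 -0.005 -0.   ]
[0.004,-0.011] [0.003,-0.011] dz -0.00015
time_s: 30.95
position: [587.1, -188.3, 210.0]
tool_rot: [-2.563, -1.765, -0.01]
ft_force: [-3.0, 9.2, 4.8]
width: 20.8
angle 24.3 r 75.0 p [ 587.1 -188.3  210. ] t 30.95 F [-3.   9.2  4.8] T [1.51 0.62 0.03] Ft(cw) -9.7 tiltfix [-0.018 -0.007 -0.   ]
[0.004,-0.011] [0.003,-0.011] dz -0.00015
```

```bash
python3 -m handwheel '[{"dp":[0.002,-0.005,0],"turn":[0,0,0]},{"dp":[0.002,-0.0045,0],"turn":[0,0,0]},{"dp":[0.002,-0.0045,0],"turn":[0,0,0]}]';python3 circ.py 3.5 1;  python3 -m handwheel '[{"dp":[0.002,-0.0045,0],"turn":[0,0,0]},{"dp":[0.002,-0.0045,0],"turn":[0,0,0]},{"dp":[0.002,-0.0045,0],"turn":[0,0,0]}]';python3 circ.py 3.5 1; python3 -m handwheel '[{"dp":[0.002,-0.0045,0],"turn":[0,0,0]},{"dp":[0.002,-0.0045,0],"turn":[0,0,0]}]';python3 circ.py 3.5 1
```

```text
time_s: 31.32
position: [587.2, -188.2, 209.9]
tool_rot: [-2.549, -1.762, -0.013]
ft_force: [-3.2, 9.3, 4.1]
width: 20.9
angle 24.3 r 75.1 p [ 587.2 -188.2  209.9] t 31.325 F [-3.2  9.3  4.1] T [1.19 0.44 0.05] Ft(cw) -9.7 tiltfix [-0.025 -0.011 -0.   ]
[0.004,-0.011] dz -0.00015
time_s: 31.7
position: [587.2, -188.2, 209.8]
tool_rot: [-2.536, -1.759, -0.016]
ft_force: [-3.9, 8.7, 4.2]
width: 21.1
angle 24.3 r 75.1 p [ 587.2 -188.2  209.8] t 31.7 F [-3.9  8.7  4.2] T [ 1.16  0.41 -0.  ] Ft(cw) -9.5 tiltfix [-0.033 -0.015 -0.   ]
[0.004,-0.011] dz -0.00015
time_s: 31.95
position: [587.2, -188.1, 209.8]
tool_rot: [-2.527, -1.757, -0.018]
ft_force: [-4.2, 8.4, 3.8]
width: 21.4
angle 24.3 r 75.2 p [ 587.2 -188.1  209.8] t 31.95 F [-4.2  8.4  3.8] T [1.22 0.37 0.02] Ft(cw) -9.4 tiltfix [-0.037 -0.017 -0.   ]
[0.004,-0.011] dz -0.00015
```

```bash
python3 -m handwheel '[{"dp":[0,0,0],"turn":[0,0,0]}]';  python3 circ.py 3 1; python3 -m handwheel '[{"dp":[0,0,0],"turn":[0,0,0]},{"dp":[0,0,0],"turn":[0,0,0]},{"dp":[0,0,0],"turn":[0,0,0]}]' 0.5; python3 st.py
python3 - <<'E'
from h import *
for n in("scene","top"):
    im=env.grab_frame(n); cv2.imwrite(f"pics/{n}1.png",im[:,:,::-1])
im=cv2.imread("pics/scene1.png")[100:260,180:380]; cv2.imwrite("pics/scene1c.png",cv2.resize(im,None,fx=3.7,fy=3.7,interpolation=cv2.INTER_CUBIC))
E
```

```text
time_s: 32.08
position: [587.0, -187.6, 209.8]
tool_rot: [-2.525, -1.757, -0.018]
ft_force: [-0.9, 2.0, 1.5]
width: 21.1
angle 24.8 r 75.2 p [ 587.  -187.6  209.8] t 32.075 F [-0.9  2.   1.5] T [ 0.14 -0.25  0.01] Ft(cw) -2.2 tiltfix [-0.038 -0.017 -0.   ]
[0.004,-0.009] dz -0.00013
time_s: 32.45
position: [587.2, -189.9, 208.6]
tool_rot: [-2.529, -1.756, -0.016]
ft_force: [-0.1, -0.1, 0.1]
width: 42.7
t 32.45 tcp [ 587.2 -189.9  208.6] yaw 69.51 fix tilt turn(units) [-0.036 -0.018 -0.   ] F [-0.1 -0.1  0.1] T [-0.06 -0.06 -0.01] w 42.7 j6 1.59
```

View pics/scene1c.png

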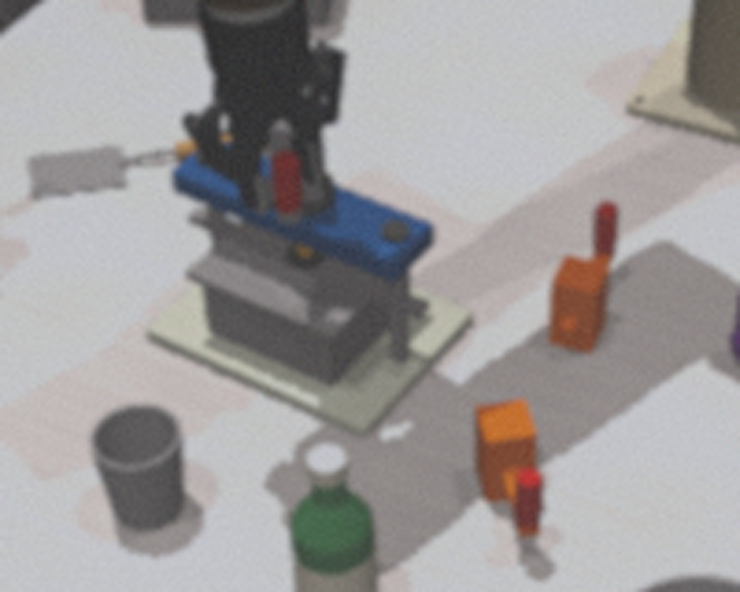

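The plate now sits on the tin rim in the crop, around (270,290). I'll straighten the tool and rise clear of the knob.

```bash
python3 -m handwheel '[{"dp":[0,0.004,0],"turn":[-0.018,-0.009,0]},{"dp":[0,0,0],"turn":[-0.018,-0.009,0]},{"dp":[0,0,0],"turn":[0,0,0]}]';  python3 st.py; python3 -m handwheel '[{"dp":[0,0,0.04],"turn":[0,0,0]},{"dp":[0,0,0.06],"turn":[0,0,0]},{"dp":[0,0,0.1],"turn":[0,0,0]},{"dp":[0,0,0.1],"turn":[0,0,0]},{"dp":[0,0,0],"turn":[0,0,0]}]'; python3 st.py; python3 look.py w13 hub_top=230 knob_mid=224
```

```text
time_s: 32.92
position: [587.1, -188.0, 208.7]
tool_rot: [2.577, 1.79, 0.001]
ft_force: [-0.5, -0.7, 0.2]
width: 42.5
t 32.925 tcp [ 587.1 -188.   208.7] yaw 69.57 fix tilt turn(units) [0.002 0.002 0.   ] F [-0.5 -0.7  0.2] T [ 0.02 -0.03 -0.02] w 42.5 j6 1.62
time_s: 33.55
position: [586.7, -187.7, 337.6]
tool_rot: [2.573, 1.788, 0.005]
ft_force: [0.1, 0.6, 0.3]
width: 42.6
t 33.55 tcp [ 586.7 -187.7  337.6] yaw 69.59 fix tilt turn(units) [0.003 0.005 0.   ] F [0.1 0.6 0.3] T [ 0.04 -0.03 -0.01] w 42.6 j6 1.62
hub_top 0.87 [253.6 273.2] [ 519.  -222.4  230. ]
hub_top 0.62 [123.5  70.5] [497.7 -52.5 230. ]
knob_mid 0.96 [320.  200.8] [ 589.6 -186.1  224. ]
knob_mid 0.7 [ 69.6 100.2] [449.7 -54.9 224. ]
t 33.7 tcp [ 585.1 -187.2  332. ] x-yaw 69.59621703398643 z [-0. -0. -1.] F [ 0.1 -0.4 -0.2] j [-0.3  0.5  0.6  1.7 -0.   1.6] w 42.79626546037047
```

View pics/w13.png

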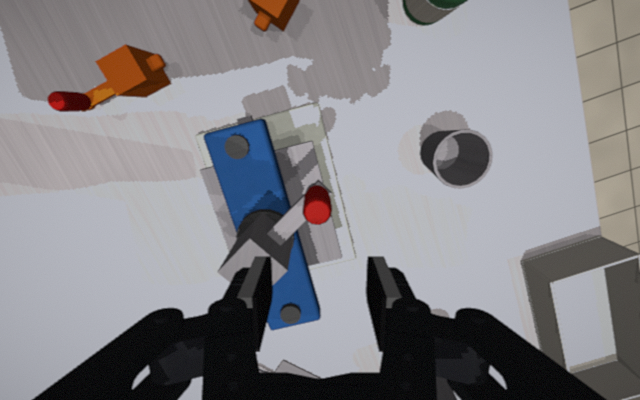

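```bash
python3 -m handwheel '[{"dp":[-0.1,0.08,0.02],"turn":[0,0,0]},{"dp":[-0.1,0.08,0.02],"turn":[0,0,0]},{"dp":[-0.1,0.08,0],"turn":[0,0,0]},{"dp":[-0.1,0.08,0],"turn":[0,0,0]},{"dp":[0,0,0],"turn":[0,0,0]},{"dp":[0,0,0],"turn":[0,0,0]}]'
python3 - <<'E'
from h import *
np.set_printoptions(precision=1,suppress=True)
C={n:cam(n) for n in("scene","top")}
c=np.array([518.7,-219.1]);a=np.radians(24.3);u=np.array([np.cos(a),np.sin(a)]);v=np.array([-u[1],u[0]])
for n in C:
    im=env.grab_frame(n)[:,:,::-1].copy(); cv2.imwrite(f"pics/{n}2.png",im)
    for t,z in (("hub_top",230),("knob_mid",224),("platen",76)):
        print(n,t,[(round(r["score"],2),np.array(r["location"]),ray_z(C[n],r["location"],z)) for r in env.mark_of(t,n)[:5] if ray_z(C[n],r["location"],z)[1]<-120])
    print("expect",proj(C[n],[*c,230]),proj(C[n],[*(c+75*u),224]),proj(C[n],[518.7,-219.1,76]))
s=cv2.resize(cv2.imread("pics/scene2.png")[110:220,200:330],None,fx=5.5,fy=5.5,interpolation=cv2.INTER_CUBIC)
for z in (160,230):
    for x,y in((-20,-20),(20,-20),(20,20),(-20,20)):
        p=proj(C["scene"],[*(c+x*u+y*v),z]); cv2.circle(s,tuple(int(k) for k in ((p-[200,110]+.5)*5.5)),3,(0,255,0) if z==160 else (0,255,255),-1)
cv2.imwrite("pics/scene2c.png",s)
E
python3 st.py
```

```text
time_s: 34.45
position: [416.5, -55.9, 334.9]
tool_rot: [-2.566, -1.782, 0.028]
ft_force: [-0.0, 0.8, 0.3]
width: 42.9
scene hub_top [(0.68, array([258.5, 132. ]), array([ 527.5, -217.3,  230. ]))]
scene knob_mid [(0.81, array([258.9, 147.6]), array([ 584.4, -183.6,  224. ]))]
scene platen [(0.86, array([263.2, 169.9]), array([ 515.4, -219.6,   76. ])), (0.57, array([264.1, 190.6]), array([ 597.3, -170. ,   76. ]))]
expect [259.5 130.2] [257.  147.7] [262.8 170.6]
top hub_top [(0.88, array([389.2, 202.6]), array([ 526.9, -215.2,  230. ]))]
top knob_mid [(0.53, array([378.6, 186.9]), array([ 577.3, -181.7,  224. ]))]
top platen [(0.79, array([382. , 208.9]), array([ 519.8, -218.9,   76. ]))]
expect [390.4 205.2] [380.6 184. ] [382.  209.2]
t 34.85 tcp [417.1 -56.2 335.3] yaw 69.49 fix tilt turn(units) [-0.003 -0.015 -0.   ] F [ 0.5 -0.1 -0.7] T [-0.   -0.06  0.03] w 42.4 j6 1.79
```

View pics/scene2c.png

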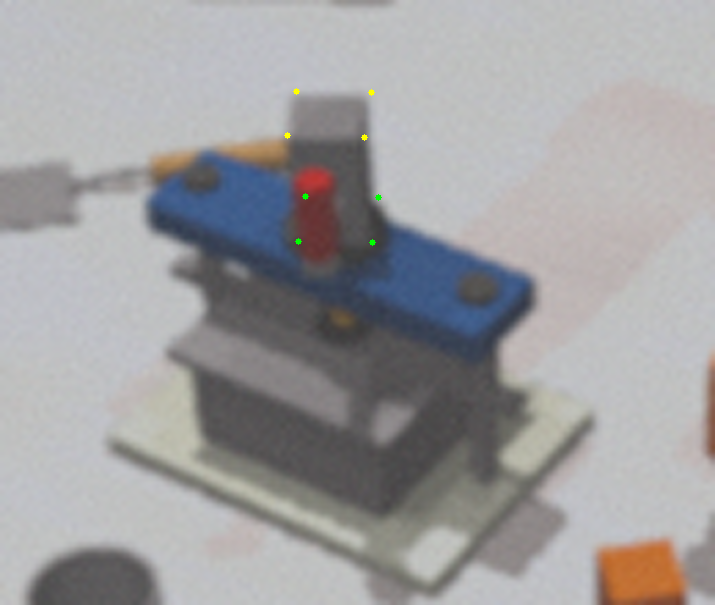

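View pics/scene2.png

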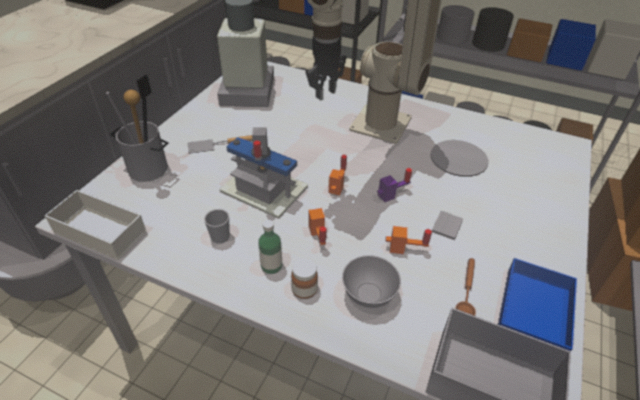

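```bash
python3 -c "
from plant import env; print(env.close_job()); print(env.observe()['time_s'])"
```

```text
the job is handed in; nothing more can be done
None
the job is handed in; nothing more can be done
```

I fitted the grey crank fully down onto the shaft, wound it clockwise about 2.1 turns by its knob to the stop, held it there, then let go and backed the arm away. I handed the job in at about 35 s.

- **Seating:** the hub first caught lightly on the shaft's square edge at about 2 N. I moved it roughly 2 mm and it slid down with no load. It stopped about 1 mm above the nominal collar height, which is within calibration.
- **Winding:** the turning force was about 1.2 to 2.5 N, apart from brief sideways pulls of up to about 12 N while going fast.
- **Stop:** my first touch on the stop read 14.2 N at the knob. That is above the 6 to 12 N band and close to the 15 N limit, and a higher peak between readings can't be ruled out. I relaxed at once, then held at 9.4 to 9.7 N for about 1.2 s.
- **Final check:** in the scene picture the hub lies within about 1 px of the fully seated position. The platen mark is within 1 px of home in both views. The trained networks put the hub and knob 4 to 9 mm off from where I expected, which I took as their error. I saw no other object out of place, and the gripper was clear of everything.

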